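# Show the washed float and strike-off plate to the surface scanner and put them away

## Task

The float (orange handle) and the strike-off plate (blue handle) have been washed and lie on the sloped drain board. One after the other, in either order, lift each up, hold its flat underside up to the scanner's sloped glass - square to the glass, in the middle between the two glare shields with its long side running from one shield to the other, and level with their yellow front edges - and keep it still there for about a second and a half; then lay it down gently, flat in the bay of the red tray that fits it, before you fetch the other one. Do not touch the scanner, and leave everything else on the bench where it is.

Things in the scene. Friction and masses are not known exactly. Their poses are not given: they have to be found in the camera images.
- float: Hand float, bright aluminium, about 0.24 kg. Flat blade 75 x 160 mm, 8 mm thick, orange handle on its back. Origin: centre of the flat working face (underside); x along the 160 mm side, z from the face towards the handle. A half turn about z makes no difference. At the start it lies face down on the drain board's slope, x up the slope, lower edge at the lip, in the left or right place.
- plate: Strike-off plate, dark grey, about 0.5 kg. Flat blade 120 x 160 mm, 8 mm thick, blue handle on its back. Origin: centre of the flat working face (underside); x along the 160 mm side, z from the face towards the handle. A half turn about z makes no difference. At the start it lies face down on the drain board's slope, x up the slope, lower edge at the lip, in the left or right place.
- float_grip (a point): Middle of the orange handle bar, on the float's axis 52 mm from its working face; same axes as the float. The bar is flat-sided, along x, 110 mm long, 24 mm wide (y), 24 mm high, on two 18 mm posts centred 44 mm either side of this point; 32 mm are free between blade and bar.
- plate_grip (a point): Middle of the blue handle bar, on the plate's axis 52 mm from its working face; same axes as the plate. The bar is flat-sided, along x, 110 mm long, 24 mm wide (y), 24 mm high, on two 18 mm posts centred 44 mm either side of this point; 32 mm are free between blade and bar.
- drain_board: White drain board on a tubular stand, fixed. Origin on the bench under its middle; x horizontal, towards the upper edge; z up. The surface (210 x 285 mm) rises at 30 degrees towards +x and passes 100 mm above the origin; lip 10 mm high along the lower edge, side rims 12 mm; top edge 160 mm above the bench. The tools lie at about 72 mm either side of its middle.
- scanner: Surface scanner, fixed: white wedge-shaped console 220 mm deep (x from -90 to +130 mm), 246 mm wide, 205 mm high, with a dark glass window sloped 40 degrees that looks up and back towards the robot. Origin on the bench under it, x away from the robot at yaw 0, z up.
- view (a point): Viewing pose, where the centre of the working face goes: 41 mm out from the middle of the glass, midway between the two black glare shields, level with their yellow front edges. z: square out of the glass (40 degrees from vertical, up and towards the robot); y: from shield to shield; x: up the glass. Shields 160 mm long, standing 41 mm out from the glass, 208 mm apart inside; glass 140 x 186 mm.
- tray: Red plastic tool tray, fixed, 190 (x) x 300 (y) mm, walls 5 mm thick and 35 mm high above the bench, floor 4 mm thick. Origin on the bench under its middle. Three bays with their long sides along x: plate bay (180 x 140 mm inside, on the -y side), float bay (180 x 95 mm, next to it), narrow bay (180 x 45 mm, +y side) that holds a scraper.
- plate_bay (a point): Centre of the floor of the wide bay (180 x 140 mm), 4 mm above the bench, for the strike-off plate; x along the bay's 180 mm side, y across, z up.
- float_bay (a point): Centre of the floor of the middle bay (180 x 95 mm), 4 mm above the bench, for the float; x along the bay's 180 mm side, y across, z up.
- mould: Bystander: white capped concrete-cylinder mould standing on the bench in front of the scanner, 110 mm diameter at its black cap, 206 mm high, filled and heavy. Origin under its middle.
- tin: Bystander: round aluminium sample tin with lid, 94 mm diameter, 51 mm high, on the bench. Origin under its middle.
- brush: Bystander: white scrubbing brush with green bristles lying on the bench, 210 mm long, 45 mm high. Origin on the bench near its middle.
- scoop: Bystander: aluminium hand scoop with wooden handle lying on the bench, 200 mm long, 40 mm high. Origin near its middle.
- scraper: Bystander: steel scraper with dark wooden handle lying in the tray's narrow bay, 155 mm long, 14 mm high. Origin under its middle.
- mallet: Bystander: rubber mallet with wooden handle lying on the bench near the robot, 215 mm long, 54 mm high. Origin near the middle of its length.

How it is judged (in metres and radians):
On the way, in this order (a step that is already met when the one before it is completed fails the run):
1. one of the two tools is held still for 1 s at the viewing pose: face centre within 15 mm (12 mm in distance), square to the glass within 8 degrees, long side across within 10 degrees (((x of float in the frame of view between -0.015 and 0.015 m and y of float in the frame of view between -0.015 and 0.015 m and z of float in the frame of view between -0.012 and 0.012 m and angle between the z axis of float and the z axis of view, either way round below 0.14 rad and angle between the x axis of float and the y axis of view, either way round below 0.17 rad and linear speed of float below 0.03 m/s) or (x of plate in the frame of view between -0.015 and 0.015 m and y of plate in the frame of view between -0.015 and 0.015 m and z of plate in the frame of view between -0.012 and 0.012 m and angle between the z axis of plate and the z axis of view, either way round below 0.14 rad and angle between the x axis of plate and the y axis of view, either way round below 0.17 rad and linear speed of plate below 0.03 m/s))), for 1 s.
2. one tool lies flat in its own bay of the tray (((x of float in the frame of float_bay between -0.015 and 0.015 m and y of float in the frame of float_bay between -0.015 and 0.015 m and z of float in the frame of float_bay between -0.006 and 0.006 m and angle between float's own z axis and vertical below 0.06 rad and angle between the x axis of float and the x axis of float_bay, either way round below 0.2 rad and linear speed of float below 0.03 m/s) or (x of plate in the frame of plate_bay between -0.015 and 0.015 m and y of plate in the frame of plate_bay between -0.015 and 0.015 m and z of plate in the frame of plate_bay between -0.006 and 0.006 m and angle between plate's own z axis and vertical below 0.06 rad and angle between the x axis of plate and the x axis of plate_bay, either way round below 0.2 rad and linear speed of plate below 0.03 m/s))), for 0.2 s.
3. with the first tool in its bay, the other is held at the viewing pose in the same way for 1 s ((((x of float in the frame of float_bay between -0.015 and 0.015 m and y of float in the frame of float_bay between -0.015 and 0.015 m and z of float in the frame of float_bay between -0.006 and 0.006 m and angle between float's own z axis and vertical below 0.06 rad and angle between the x axis of float and the x axis of float_bay, either way round below 0.2 rad and linear speed of float below 0.03 m/s) and (x of plate in the frame of view between -0.015 and 0.015 m and y of plate in the frame of view between -0.015 and 0.015 m and z of plate in the frame of view between -0.012 and 0.012 m and angle between the z axis of plate and the z axis of view, either way round below 0.14 rad and angle between the x axis of plate and the y axis of view, either way round below 0.17 rad and linear speed of plate below 0.03 m/s)) or ((x of plate in the frame of plate_bay between -0.015 and 0.015 m and y of plate in the frame of plate_bay between -0.015 and 0.015 m and z of plate in the frame of plate_bay between -0.006 and 0.006 m and angle between plate's own z axis and vertical below 0.06 rad and angle between the x axis of plate and the x axis of plate_bay, either way round below 0.2 rad and linear speed of plate below 0.03 m/s) and (x of float in the frame of view between -0.015 and 0.015 m and y of float in the frame of view between -0.015 and 0.015 m and z of float in the frame of view between -0.012 and 0.012 m and angle between the z axis of float and the z axis of view, either way round below 0.14 rad and angle between the x axis of float and the y axis of view, either way round below 0.17 rad and linear speed of float below 0.03 m/s)))), for 1 s.
At the end, for the whole second after the job is handed in: Float and strike-off plate are released and at rest, face down and flat (within 3 degrees) on the floor of their own bays, within 15 mm of the bay's centre each way and with the long side within 11 degrees of the bay's long side (x of float in the frame of float_bay between -0.015 and 0.015 m and y of float in the frame of float_bay between -0.015 and 0.015 m and z of float in the frame of float_bay between -0.006 and 0.006 m and angle between each of float, plate's own z axis and vertical below 0.06 rad and angle between the x axis of float and the x axis of float_bay, either way round below 0.2 rad and linear speed of each of float, plate below 0.03 m/s and x of plate in the frame of plate_bay between -0.015 and 0.015 m and y of plate in the frame of plate_bay between -0.015 and 0.015 m and z of plate in the frame of plate_bay between -0.006 and 0.006 m and angle between the x axis of plate and the x axis of plate_bay, either way round below 0.2 rad); the robot touches nothing.
It fails at once if the scanner is touched (more than 1 N) (contact force between scanner and anything else above 1 N).
It fails at once if a tool is dropped (falling faster than 0.5 m/s out of the fingers, a drop of more than 12 mm) ((contact force between the fingers and float below 0.05 N and linear speed of float above 0.5 m/s) or (contact force between the fingers and plate below 0.05 N and linear speed of plate above 0.5 m/s)).
It fails at once if a bystander is moved more than 20 mm (distance of any of mould, tin, brush, scoop, scraper, mallet from where it was at the start of the episode above 0.02 m).
It also fails if it takes over 72 s, if anything falls off the work surface, if the arm or the gripper's body presses on something with over 40 N, if the wrist force passes 120 N, or if a joint passes its speed limit or range.

## Robot

A 6-joint arm with a two-finger parallel gripper is mounted at the origin on the work surface. World frame = base frame: x ahead of the robot, y to its left, z up, the work surface at z = 0. Lengths are in m, angles in degrees, forces in N, time in s.
With the tool pointing down it reaches from about 0.4 to 0.825 m from the base axis. Payload 7 kg.
Tool frame: the origin (TCP) lies midway between the tips of the shut fingers; the grasp point (between the pads) lies 19 mm behind it (r.grip_depth is the distance from the TCP to the grasp point, in m); z points along the fingers, y is the line along which they close (so a half turn about z gives the same grasp; the last joint's range is limited). The gripper opens to 88 mm and grips with 3 to 60 N. Pads are 19 mm wide; open, the fingers measure 130 mm over their backs; the gripper's body (78 mm by 193 mm) begins 47 mm behind the grasp point.
Start: joints at [92.997, 20.546, 0.682, 0, -70.136, -16.507], TCP at [0.158, 0.656, 0.227] pointing down, gripper open.
Joint ranges: [-176.03, 176.03], [-82.01, 121.73], [-58.28, 71.71], [-173.87, 95.51], [-174.79, -0.11], [-173.66, 173.66]. Speed limits (degrees/s): [136.94, 136.94, 172.46, 180, 180, 180].

## Interface

Orientations are given as [roll, pitch, yaw] about the fixed x, y, z axes, in that order (R = Rz(yaw) Ry(pitch) Rx(roll)).
In Python, from plant import r, capture, close_job, search_frame, outline_of gives the robot as it stands.
- The arm moves only by the shell command python3 -m creep 'ROWS' [FORCE]. ROWS is JSON, a list of rows, each a list of 7 numbers: the finger opening in mm, from 0 to 87.6, then the shift along the world's x, y, z in units of 25 mm (1.0 is 25 mm), then the turn, a rotation vector about the world's x, y, z in degrees. In form: [[hand, x, y, z, ax, ay, az], ...]. A call has 1 to 8 rows; each row shifts and turns the commanded pose from where the row before left it; what a row does not reach is not made up. A row lasts 1/12 s, in which the tool goes at most 41.7 mm and 7.16 degrees, less where a joint would pass 70% of its speed; a pose out of reach is approached as far as the arm can. A call is refused whole if a number of a shift passes 1 or a number of a turn 7.16, either way. A call with a gripper value outside its range is refused whole. The fingers move at their own pace and stop on an object; FORCE is the grip in N (left out, the last holds). Time passes only in rows, so rows that do not move let the fingers close. It gives the time, the measured TCP pose, the force, the opening and the grip force at its end, in the units of the state.
- r.get_state(): the state, without advancing time (a new reading comes with each control period).
- capture(name): name is "scene" or "top"; returns a dict with "frame" (384x512x3 uint8, red, green, blue), "K" (3x3 intrinsics, pixels), "origin" and "rotation" of the camera in the world. Camera axes: x right, y down, z forward; pixel columns grow to the right and rows downward; lengths in m; the calibration is good to about 2 mm. A picture is of the moment at which its call begins. There is no depth.
- close_job(): hands the job in; it is judged then, once.
Trained networks look in a picture, given as the dict that the camera call returned (one of the last four; its "shot" number tells which), for a name from the list of things; names that differ only in an ending like _2 or _b are one class to them, and where a whole thing is asked for, a point or a joint stands for the part that bears it (a point fixed in the world has none). Each returns a list of dicts, best first, with "conf" (0 to 1); they miss things now and then, are a little off and sometimes report something else, mostly with a low value. They report only what shows in the picture. A call takes as long as a camera call.
- search_frame(picture, target): "bbox" ([left, top, right, bottom] in pixels, round what is visible of it).
- outline_of(picture, target): "region" (384x512 bool, what is visible of it) and "bbox" ([left, top, right, bottom] in pixels, round what is visible of it).
The state is a dict: "time_s": time; "joints": joint angles; "qd": joint speeds; "joint_torque": joint torques, N m; "tcp_pos": TCP position; "eef_rot": TCP orientation; "contact_force": force on the tool from outside, world axes, zero at the start; "moment": the same for the moment, N m; "gripper_width": finger opening in m; "gripper_force": force on a finger pad.
Only numpy, scipy, OpenCV 4.12 (cv2) and the standard library are available. Lean on these libraries where they do the work, as an engineer would, in place of code of your own. Each camera call takes 0.05 s, during which the arm holds its last target. There are 200 camera calls.

## Working session

There is one attempt and no reset: what is moved stays moved. The work goes in short steps, Python scripts to look and compute and a shell command to move; the robot and the scene stay as the last step left them, time stands still between calls to the robot, and variables do not carry over. Pictures are saved under pics/ and viewed, at most 10 in all, crops included, and the job is handed in when it is done.

```bash
ls; mkdir -p pics; python3 - <<'E'
from plant import *
import cv2
for n in("scene","top"):
    c=capture(n); cv2.imwrite(f"pics/{n}0.png",c["frame"][:,:,::-1]); print(n,c["K"],c["origin"],c["rotation"],c["shot"])
    for t in("float","plate","float_grip","plate_grip","drain_board","scanner","tray","mould","tin","brush","scoop","mallet","scraper"):
        print(t,[(d["bbox"],round(d["conf"],2)) for d in search_frame(c,t)[:2]])
print(r.get_state())
E
```

```text
pics
scene [[449.67211075   0.         256.85589724]
 [  0.         449.67211075 194.72320352]
 [  0.           0.           1.        ]] [1.27325164 0.48707084 0.85065045] [-129.21429193    1.27651002  119.26356483] 1
float [([104.3, 143.4, 145.4, 170.1], 0.67)]
plate [([143.6, 154.9, 187.4, 182.2], 0.74), ([400.5, 267.7, 422.6, 317.2], 0.68)]
float_grip [([98.4, 144.1, 155.5, 173.1], 0.75)]
plate_grip [([136.6, 152.6, 194.8, 181.3], 0.86), ([100.5, 147.6, 156.3, 171.9], 0.21)]
drain_board [([78.8, 157.1, 207.5, 224.1], 0.7), ([399.0, 266.1, 422.4, 314.2], 0.67)]
scanner [([88.1, 224.5, 250.1, 368.4], 0.66), ([288.9, 221.5, 433.5, 330.5], 0.56)]
tray [([288.7, 225.2, 436.9, 329.2], 0.57)]
mould [([213.3, 149.6, 256.7, 229.6], 0.6)]
tin [([271.8, 181.0, 302.1, 216.3], 0.91), ([287.6, 225.2, 432.4, 332.6], 0.35)]
brush [([286.7, 318.6, 391.7, 367.0], 0.6)]
scoop [([54.3, 208.8, 116.6, 247.7], 0.87), ([79.3, 156.7, 206.3, 223.8], 0.51)]
mallet [([164.3, 137.1, 228.5, 163.3], 0.82), ([103.8, 141.5, 154.0, 170.4], 0.2)]
scraper [([399.9, 265.4, 423.4, 316.8], 0.95)]
top [[385.27031417   
[... 886 characters left out ...]
25.4], 0.88)]
{'time_s': 1.4, 'joints': array([ 9.29977527e+01,  2.05456201e+01,  6.82327820e-01,  4.57204420e-04,
       -7.01336379e+01, -1.65061969e+01]), 'qd': array([-0.12010342, -0.1352087 , -0.01100802, -0.09160742, -0.05932766,
       -0.06244348]), 'joint_torque': array([-1.53881469e-04, -5.82375526e+01,  2.93296713e+01,  7.00239390e+00,
        1.25307523e-02, -2.77153924e-05]), 'tcp_pos': array([0.15769532, 0.6563178 , 0.22657385]), 'eef_rot': array([-1.79996934e+02,  4.59917459e-04, -1.35082888e+01]), 'contact_force': array([-0.88915478,  0.10314304, -0.29651371]), 'moment': array([-0.03622727,  0.05157968, -0.03447775]), 'gripper_force': 0.0, 'gripper_width': 0.0875307859460962}
```

View pics/scene0.png

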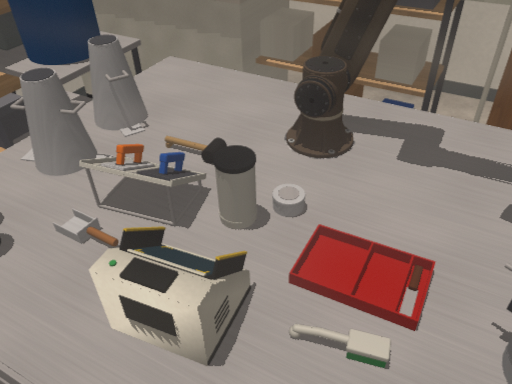

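View pics/top0.png

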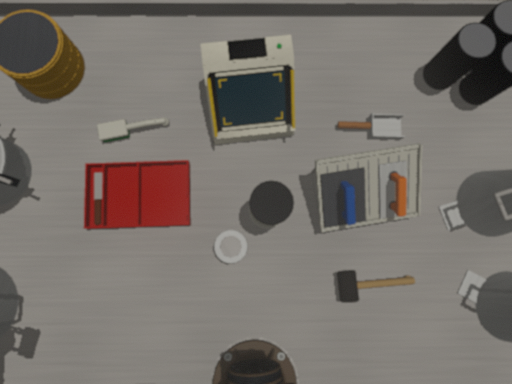

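```bash
cat > h.py <<'E'
import numpy as np, cv2
from scipy.spatial.transform import Rotation as R
from scipy.optimize import minimize, least_squares
CAM={"scene":(np.array([[449.672,0,256.856],[0,449.672,194.723],[0,0,1]]),np.array([1.27325164,0.48707084,0.85065045]),R.from_euler("xyz",[-129.21429193,1.27651002,119.26356483],degrees=True).as_matrix()),
"top":(np.array([[385.270,0,250.228],[0,385.270,192.282],[0,0,1]]),np.array([0.36984694,0.02582979,1.14026179]),R.from_euler("xyz",[-171.60850061,-0.86754177,-90.47229628],degrees=True).as_matrix())}
def proj(n,P):
    K,o,Rm=CAM[n]; q=(np.atleast_2d(P)-o)@Rm@K.T; return q[:,:2]/q[:,2:]
def ray(n,uv):
    K,o,Rm=CAM[n]; return o,Rm@np.linalg.solve(K,[*uv,1])
def onz(n,uv,z):
    o,d=ray(n,uv); return o+d*(z-o[2])/d[2]
def tri(a,b):
    f=lambda p:np.r_[proj("scene",p)[0]-a,proj("top",p)[0]-b]
    s=least_squares(f,[.4,0,.1]); return s.x,np.sqrt(2*s.cost)
E
python3 - <<'E'
from h import *
s=cv2.imread("pics/scene0.png"); t=cv2.imread("pics/top0.png")
def up(im,x0,x1,y0,y1,k):return cv2.resize(im[y0:y1,x0:x1],None,fx=k,fy=k,interpolation=cv2.INTER_CUBIC)
cv2.imwrite("pics/c1.png",up(t,200,426,34,236,2.97*1.19 if 0 else 2.95))
cv2.imwrite("pics/c2.png",up(s,75,260,138,288,4))
for n,im in(("scene",s),("top",t)):
    hsv=cv2.cvtColor(im,cv2.COLOR_BGR2HSV)
    for c,lo,hi in(("orange",(4,150,110),(14,255,255)),("blue",(105,120,60),(125,255,255)),("yellow",(18,150,90),(34,255,255)),("red",(0,150,60),(3,255,255)),("red2",(174,150,60),(180,255,255))):
        m=cv2.inRange(hsv,lo,hi); k,l,st,ce=cv2.connectedComponentsWithStats(m)
        for i in range(1,k):
            if st[i,4]>25:
                q=cv2.minAreaRect(np.argwhere(l==i)[:,::-1].astype(np.float32)); print(n,c,st[i].tolist(),ce[i].round(1),np.round(cv2.boxPoints(q),1).tolist())
E
```

```text
scene orange [116, 144, 27, 20, 340] [128.6 152. ] [[115.0999984741211, 145.1999969482422], [141.89999389648438, 143.60000610351562], [143.0, 161.8000030517578], [116.19999694824219, 163.39999389648438]]
scene blue [9, 0, 86, 20, 1251] [53.8  7.6] [[9.0, 19.0], [9.0, 0.0], [94.0, 0.0], [94.0, 19.0]]
scene blue [21, 35, 67, 30, 1158] [52. 52.] [[15.800000190734863, 57.400001525878906], [21.399999618530273, 33.099998474121094], [88.9000015258789, 48.70000076293945], [83.30000305175781, 73.0]]
scene blue [159, 153, 24, 21, 159] [165.5 160.7] [[151.0, 164.0], [172.0, 143.0], [182.5, 153.5], [161.5, 174.5]]
scene blue [175, 161, 6, 10, 39] [177.7 165.6] [[174.89999389648438, 169.60000610351562], [176.1999969482422, 160.5], [180.6999969482422, 161.10000610351562], [179.39999389648438, 170.1999969482422]]
scene yellow [124, 227, 41, 4, 79] [142.7 228.6] [[123.9000015258789, 228.3000030517578], [164.0, 226.8000030517578], [164.0, 228.89999389648438], [124.0, 230.3000030517578]]
scene yellow [216, 252, 30, 8, 81] [229.5 255.2] [[215.6999969482422, 256.70001220703125], [244.60000610351562, 250
[... 1026 characters left out ...]
89, 51.599998474121094], [69.30000305175781, 52.20000076293945]]
top yellow [290, 70, 4, 57, 152] [291.9  97.1] [[289.8999938964844, 70.0], [292.70001220703125, 69.9000015258789], [294.1000061035156, 126.0], [291.29998779296875, 126.0]]
top yellow [208, 78, 10, 58, 179] [212.2 105.5] [[206.89999389648438, 78.0999984741211], [210.10000610351562, 77.69999694824219], [217.6999969482422, 134.8000030517578], [214.5, 135.1999969482422]]
top yellow [218, 79, 8, 8, 28] [220.6  81.2] [[218.0, 79.0], [225.0, 79.0], [225.0, 86.0], [218.0, 86.0]]
top red [85, 161, 105, 68, 6170] [139.5 194.2] [[82.9000015258789, 164.0], [187.89999389648438, 160.5], [190.0, 224.6999969482422], [85.0, 228.10000610351562]]
```

View pics/c1.png

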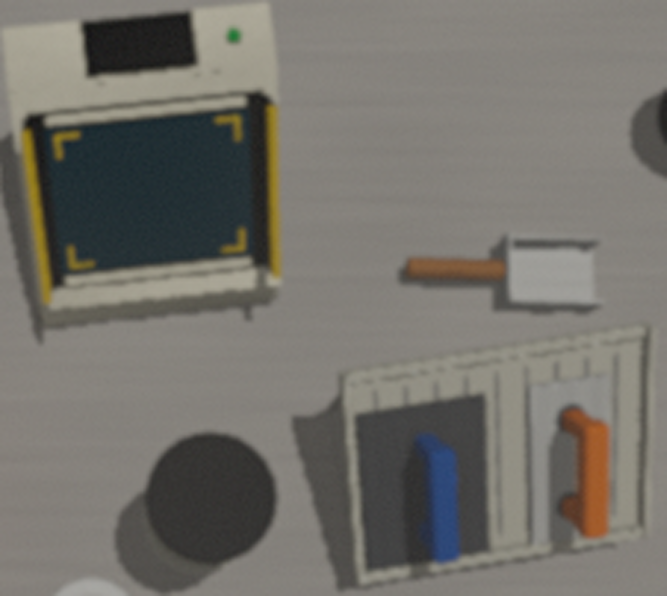

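View pics/c2.png

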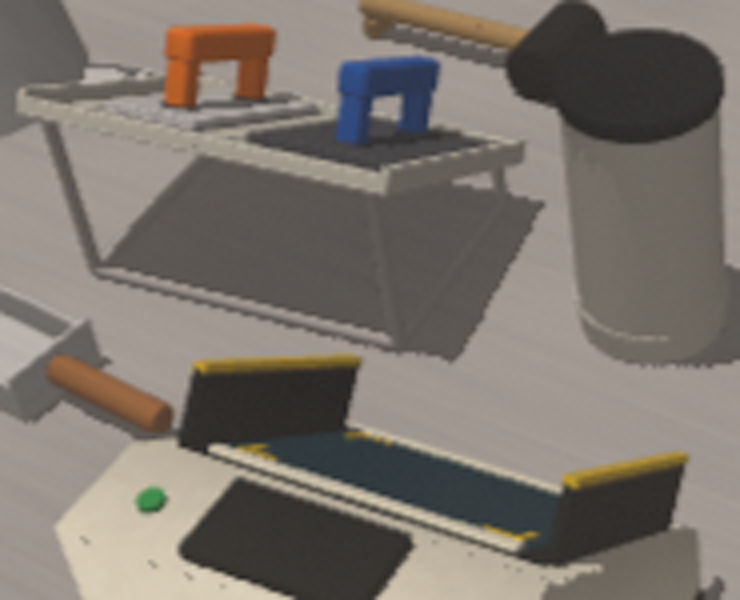

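```bash
cat > fit.py <<'E'
from h import *
IM={n:cv2.imread(f"pics/{n}0.png") for n in CAM}
def cmask(n,ranges,box,hull=False):
    hsv=cv2.cvtColor(cv2.resize(IM[n],None,fx=4,fy=4,interpolation=cv2.INTER_LINEAR),cv2.COLOR_BGR2HSV); m=0
    for lo,hi in ranges: m=m|cv2.inRange(hsv,lo,hi)
    k=np.zeros_like(m); x0,y0,x1,y1=[4*v for v in box]; k[y0:y1,x0:x1]=m[y0:y1,x0:x1]
    nl,l,st,_=cv2.connectedComponentsWithStats(k)
    if hull:
        i=1+np.argmax(st[1:,4]); h=cv2.convexHull(np.argwhere(l==i)[:,::-1].astype(np.int32)); k=cv2.fillConvexPoly(np.zeros_like(m),h,255)
    return k>0
def render(n,pieces):
    a=np.zeros((1536,2048),np.uint8)
    for P in pieces:
        q=(proj(n,P)+.5)*4-.5; h=cv2.convexHull(np.round(q*16).astype(np.int32)); cv2.fillConvexPoly(a,h,1,shift=4)
    return a>0
def box(c,s):
    return np.array([[c[0]+i*s[0]/2,c[1]+j*s[1]/2,c[2]+k*s[2]/2] for i in(-1,1) for j in(-1,1) for k in(-1,1)])
def fit(pieces,masks,pose,x0,step):
    def f(p):
        t,Rm=pose(p); return sum(np.count_nonzero(render(n,[P@Rm.T+t for P in pieces])^m) for n,m in masks.items())
    x0=np.array(x0,float)
    for _ in range(3):
        s=minimize(f,x0,method="Nelder-Mead",options=dict(initial_simplex=np.vstack([x0]+[x0+np.eye(len(x0))[i]*step[i] for i in range(len(x0))]),maxiter=300)); x0=s.x
    return s.x,s.fun/sum(m.sum() for m in masks.values())
hp=[box((0,0,0),(.11,.024,.024)),box((.044,0,-.028),(.018,.018,.032)),box((-.044,0,-.028),(.018,.018,.032))]
E
python3 - <<'E'
from fit import *
E=lambda y,p,r=0:R.from_euler("ZYX",[y,p,r],degrees=True).as_matrix()
pose=lambda p:(p[:3],E(p[3],p[4],p[5]))
for nm,rg,bs,bt,x0 in(("float",[((3,130,60),(15,255,255))],(110,140,150,170),(385,165,415,222),[.37,-.38,.15]),("plate",[((105,90,35),(126,255,255))],(155,148,190,178),(336,178,362,228),[.35,-.23,.15])):
    M={"scene":cmask("scene",rg,bs),"top":cmask("top",rg,bt)}
    o,d=ray("top",np.argwhere(M["top"]).mean(0)[::-1]/4); x0=o+d*(.15-o[2])/d[2]
    x,e=fit(hp,M,pose,[*x0,5,-30,0],[.01,.01,.01,5,5,3]); print(nm,x.round(4),e)
    x,e=fit(hp,M,lambda p:(p[:3],E(p[3],-30)),x[:4],[.01,.01,.01,5]); print(nm,x.round(4),e)
red=[((0,130,40),(4,255,255)),((173,130,40),(180,255,255))]
M={"scene":cmask("scene",red,(280,215,445,335),1),"top":cmask("top",red,(80,155,195,235),1)}
x0=onz("top",(138,194),0.02)
x,e=fit([box((0,0,.0175),(.19,.3,.035))],M,lambda p:(np.array([p[0],p[1],p[2]]),E(p[3],0)),[x0[0],x0[1],0,3],[.01,.01,.005,3]); print("tray",x.round(4),e)
V=np.array([[.08,.107,0],[-.08,.107,0],[.08,-.107,0],[-.08,-.107,0]])
S=[[216,258.1],[244.9,251.6],[124,229.4],[164,227.9]]; T=[[208.5,77.9],[216.1,135],[291.3,70],[292.7,126]]
for a,b in zip(S,T): print(tri(a,b))
def f(p): 
    P=V@R.from_euler("ZYX",p[3:],degrees=True).as_matrix().T+p[:3]; return np.r_[(proj("scene",P)-S).ravel(),(proj("top",P)-T).ravel()]
s=least_squares(f,[.6,0,.2,5,-40,0],x_scale=[.01,.01,.01,1,1,1]); print("view",s.x.round(4),s.fun.round(1))
g=lambda p:f([p[0],p[1],p[2],p[3],-40,0]); s=least_squares(g,[.6,0,.2,5],x_scale=[.01,.01,.01,1]); print(s.x.round(4),s.fun.round(1))
# board
BT=[[316.9,160.1],[419.7,144.8],[322,232.3]];BS=[[170.7,184],[79.5,161],[205.7,175.5]]
for a,b in zip(BS,BT): print("board",tri(a,b))
print("mould cap", onz("top",(271,203),.206),"tin",onz("top",(231,246),.051))
E
```

```text
float [  0.5016  -0.3846   0.1368  11.7097 -32.7616 -10.1287] 0.3177881941685866
float [ 0.5046 -0.386   0.1369 12.7268] 0.3847620560896163
plate [  0.48    -0.2507   0.1355  10.8797 -32.6642  -7.3168] 0.26526980017797913
plate [ 0.4821 -0.2512  0.1372 12.8055] 0.31397136154032845
tray [ 5.2970e-01  3.3860e-01 -5.0000e-04  1.6767e+00] 0.02399163027368054
(array([0.80122785, 0.11537067, 0.21093123]), np.float64(0.5329995970645304))
(array([0.68065727, 0.1036124 , 0.11126909]), np.float64(0.9885048737442692))
(array([ 0.82338959, -0.09758736,  0.21045879]), np.float64(0.16699438048234433))
(array([ 0.7051094 , -0.10810746,  0.111605  ]), np.float64(1.27062476199641))
view [ 7.52400e-01  3.20000e-03  1.60600e-01  6.02150e+00 -4.01924e+01
  2.17700e-01] [-0.3 -0.3 -0.6  0.4 -0.2  0.  -0.6  0.  -0.7 -0.2 -0.4  0.8 -0.1 -0.8
 -0.4  1.6]
[7.5240e-01 3.2000e-03 1.6060e-01 6.1367e+00] [-0.2 -0.1 -0.7  0.3 -0.2  0.  -0.6 -0.2 -0.7 -0.2 -0.4  0.8 -0.2 -0.9
 -0.3  1.6]
board (array([ 0.59852249, -0.16413624,  0.15166349]), np.float64(1.553804697921559))
board (array([ 0.63881123, -0.43920007,  0.15879033]), np.float64(0.18742792950421325))
board (array([ 0.41426658, -0.19305407,  0.04629633]), np.float64(0.9247802741462354))
mould cap [ 0.48078295 -0.03999556  0.206     ] tin [0.37877916 0.06307879 0.051     ]
```

```bash
python3 - <<'E'
from fit import *
E=lambda y,p,r=0:R.from_euler("ZYX",[y,p,r],degrees=True).as_matrix()
out=[]
for n,b in(("scene",(95,138,215,198)),("top",(312,140,424,236))):
    im=cv2.resize(IM[n],None,fx=4,fy=4,interpolation=cv2.INTER_LINEAR)
    for x in([.5046,-.386,.1369,8.5],[.4821,-.2512,.1372,8.5]):
        Rm=E(x[3],-30)
        for P in hp:
            q=(proj(n,P@Rm.T+x[:3])+.5)*4-.5; cv2.polylines(im,[cv2.convexHull(q.astype(np.int32))],1,(255,255,255),1)
    for rg,bb in(([((3,130,60),(15,255,255))],{"scene":(110,140,150,170),"top":(385,165,415,222)}),([((105,90,35),(126,255,255))],{"scene":(155,148,190,178),"top":(336,178,362,228)})):
        m=cmask(n,rg,bb[n]); c,_=cv2.findContours(m.astype(np.uint8),0,2); cv2.drawContours(im,c,-1,(0,255,0),1); print(n,m.sum()/16)
    out.append(cv2.resize(im[4*b[1]:4*b[3],4*b[0]:4*b[2]],(400,int(400*(b[3]-b[1])/(b[2]-b[0])))))
H=max(o.shape[0] for o in out)
cv2.imwrite("pics/ov.png",cv2.resize(np.hstack([cv2.copyMakeBorder(o,0,H-o.shape[0],0,0,0) for o in out]),None,fx=1,fy=1))
E
```

```text
scene 363.9375
scene 340.125
top 422.75
top 432.4375
```

View pics/ov.png

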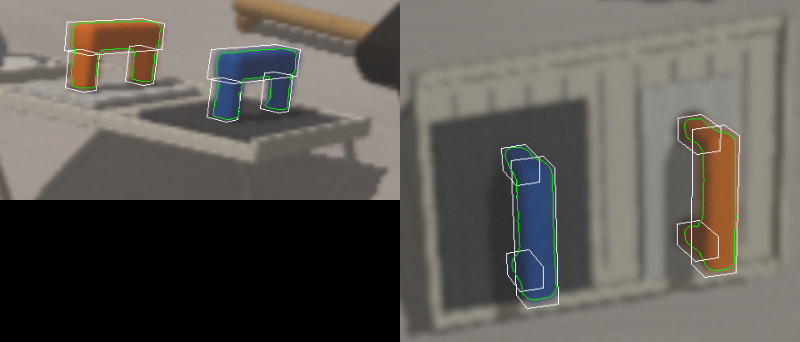

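```bash
python3 - <<'E'
from fit import *
E=lambda y,p,r=0:R.from_euler("ZYX",[y,p,r],degrees=True).as_matrix()
ms={}
for nm,rg,bs,bt in(("float",[((3,110,50),(16,255,255))],(110,140,150,170),(385,165,415,222)),("plate",[((103,80,30),(127,255,255))],(155,148,190,178),(336,178,362,228))):
    M={n:cv2.dilate(cmask(n,rg,b).astype(np.uint8),np.ones((3,3)))>0 for n,b in(("scene",bs),("top",bt))}
    x0=[.5046,-.386,.1369] if nm=="float" else [.4821,-.2512,.1372]
    for yaw in(6,8.5,11):
        x,e=fit(hp,M,lambda p:(p[:3],E(yaw,-30)),x0,[.005,.005,.005]); print(nm,yaw,x.round(4),e)
E
```

```text
float 6 [ 0.5032 -0.3859  0.1372] 0.22557666214382632
float 8.5 [ 0.5042 -0.3861  0.1373] 0.20454545454545456
float 11 [ 0.504  -0.386   0.1374] 0.19531886024423337
plate 6 [ 0.4811 -0.251   0.135 ] 0.22729885057471264
plate 8.5 [ 0.4824 -0.2507  0.1364] 0.1903735632183908
plate 11 [ 0.4822 -0.2517  0.1366] 0.1848419540229885
```

```bash
cat > plan.py <<'E'
from h import *
E=lambda y,p=0,r=0:R.from_euler("ZYX",[y,p,r],degrees=True)
BY=9.0; FX=R.from_euler("x",180,degrees=True)
BT=E(BY,-30)*E(180)
GR={"float":np.array([.504,-.386,.137]),"plate":np.array([.482,-.251,.1365])}
VP=np.array([.7524,.0032,.1606]); V=E(6.1,-40); VT=V*E(-90)
TR=np.array([.5297,.3386,0]); TY=1.7
def bay(t,h): return TR+E(TY).apply([0,.0475 if t=="float" else -.075,.004+h])
# grip position + tool rotation -> TCP pose
def G(grip,T,out=0): return grip+T.apply([0,0,out-.019]),T*FX
def board(t,out): return G(GR[t],BT,out)
def view(out,off=(0,0,0)): return G(VP+V.apply(np.array(off)+[0,0,.052+out]),VT)
def tray(t,h,off=(0,0,0)): return G(bay(t,.052+h)+np.array(off),E(TY))
def down(x,y,z,yaw): return np.array([x,y,z]),E(yaw)*FX
def cur(s): return np.array(s["tcp_pos"]),R.from_euler("xyz",s["eef_rot"],degrees=True)
def show(cur,*ts):
    for t in ts:
        d=(t[0]-cur[0])/.025; w=(t[1]*cur[1].inv()).as_rotvec(degrees=True)
        n=int(np.ceil(max(abs(d).max(),np.linalg.norm(d)/1.6,np.linalg.norm(w)/7.1)-.02)) or 1
        print(n,"rows x",(d/n).round(3),(w/n).round(2),"| tot",d.round(2),w.round(1)); cur=t
E
python3 - <<'E'
from plan import *
from plant import r
show(cur(r.get_state()),down(.42,.42,.38,-60),down(.5,0,.4,-120),board("float",.1),board("float",0))
print(board("float",0)[0])
E
```

```text
11 rows x [ 0.954 -0.859  0.558] [-0.    0.   -4.23] | tot [10.49 -9.45  6.14] [ -0.    0.  -46.5]
17 rows x [ 0.188 -0.988  0.047] [ 0.    0.   -3.53] | tot [  3.2 -16.8   0.8] [  0.   0. -60.]
16 rows x [-0.09  -0.981 -0.482] [ 1.1  -1.6  -3.11] | tot [ -1.44 -15.69  -7.71] [ 17.6 -25.5 -49.8]
4 rows x [ 0.494  0.078 -0.866] [0. 0. 0.] | tot [ 1.98  0.31 -3.46] [0. 0. 0.]
[ 0.51338304 -0.38451387  0.12054552]
```

```bash
python3 -m creep '[[87,0.95,-0.86,0.56,0,0,-4.2],[87,0.95,-0.86,0.56,0,0,-4.2],[87,0.95,-0.86,0.56,0,0,-4.2],[87,0.95,-0.86,0.56,0,0,-4.2],[87,0.95,-0.86,0.56,0,0,-4.2],[87,0.95,-0.86,0.56,0,0,-4.2],[87,0.95,-0.86,0.56,0,0,-4.2],[87,0.95,-0.86,0.56,0,0,-4.2]]'
python3 -m creep '[[87,0.95,-0.86,0.56,0,0,-4.2],[87,0.95,-0.86,0.56,0,0,-4.2],[87,0.95,-0.86,0.56,0,0,-4.2],[87,0.2,-1,0.05,0,0,-3.5],[87,0.2,-1,0.05,0,0,-3.5],[87,0.2,-1,0.05,0,0,-3.5],[87,0.2,-1,0.05,0,0,-3.5],[87,0.2,-1,0.05,0,0,-3.5]]'
python3 -m creep '[[87,0.2,-1,0.05,0,0,-3.5],[87,0.2,-1,0.05,0,0,-3.5],[87,0.2,-1,0.05,0,0,-3.5],[87,0.2,-1,0.05,0,0,-3.5],[87,0.2,-1,0.05,0,0,-3.5],[87,0.2,-1,0.05,0,0,-3.5],[87,0.2,-1,0.05,0,0,-3.5],[87,0.2,-1,0.05,0,0,-3.5]]'
python3 -m creep '[[87,0.2,-1,0.05,0,0,-3.5],[87,0.2,-1,0.05,0,0,-3.5],[87,0.2,-1,0.05,0,0,-3.5],[87,0.2,-1,0.05,0,0,-3.5],[87,0,0,0,0,0,0],[87,0,0,0,0,0,0]]'
python3 - <<'E'
from plan import *
from plant import r
s=r.get_state(); print(s["joints"].round(1),s["contact_force"])
show(cur(s),board("float",.1),board("float",0))
E
```

```text
time_s: 2.07
tcp_pos: [0.3486, 0.483, 0.3396]
eef_rot: [-180.0, 0.0, -47.3]
contact_force: [0.7, 0.6, 0.8]
gripper_width: 0.0872
gripper_force: 0.0
time_s: 2.73
tcp_pos: [0.4441, 0.2935, 0.387]
eef_rot: [-180.0, 0.0, -77.4]
contact_force: [0.4, 0.2, 0.2]
gripper_width: 0.0868
gripper_force: 0.0
time_s: 3.4
tcp_pos: [0.4839, 0.0935, 0.3972]
eef_rot: [-180.0, 0.0, -105.4]
contact_force: [0.8, 0.6, 0.0]
gripper_width: 0.0873
gripper_force: 0.0
time_s: 3.9
tcp_pos: [0.504, -0.0063, 0.4019]
eef_rot: [-180.0, 0.0, -119.3]
contact_force: [-0.5, 0.7, -0.7]
gripper_width: 0.0873
gripper_force: 0.0
[ 21.6   0.3  -2.3  -0.  -87.5 -51. ] [-0.49941115  0.71597188 -0.69778908]
16 rows x [-0.1   -0.965 -0.487] [ 1.11 -1.59 -3.15] | tot [ -1.6  -15.44  -7.79] [ 17.7 -25.5 -50.4]
4 rows x [ 0.494  0.078 -0.866] [0. 0. 0.] | tot [ 1.98  0.31 -3.46] [0. 0. 0.]
```

```bash
python3 -m creep '[[87,-0.1,-0.97,-0.49,1.1,-1.6,-3.15],[87,-0.1,-0.97,-0.49,1.1,-1.6,-3.15],[87,-0.1,-0.97,-0.49,1.1,-1.6,-3.15],[87,-0.1,-0.97,-0.49,1.1,-1.6,-3.15],[87,-0.1,-0.97,-0.49,1.1,-1.6,-3.15],[87,-0.1,-0.97,-0.49,1.1,-1.6,-3.15],[87,-0.1,-0.97,-0.49,1.1,-1.6,-3.15],[87,-0.1,-0.97,-0.49,1.1,-1.6,-3.15]]'
python3 -m creep '[[87,-0.1,-0.97,-0.49,1.1,-1.6,-3.15],[87,-0.1,-0.97,-0.49,1.1,-1.6,-3.15],[87,-0.1,-0.97,-0.49,1.1,-1.6,-3.15],[87,-0.1,-0.97,-0.49,1.1,-1.6,-3.15],[87,-0.1,-0.97,-0.49,1.1,-1.6,-3.15],[87,-0.1,-0.97,-0.49,1.1,-1.6,-3.15],[87,-0.1,-0.97,-0.49,1.1,-1.6,-3.15],[87,-0.1,-0.97,-0.49,1.1,-1.6,-3.15]]'
python3 -m creep '[[87,0,0,0,0,0,0],[87,0,0,0,0,0,0]]'
python3 - <<'E'
from plan import *
from plant import r,capture
s=r.get_state(); print(s["joints"].round(1),s["contact_force"])
show(cur(s),board("float",.1),board("float",0))
b=[capture(n)["frame"][:,:,::-1] for n in("scene","top")]
cv2.imwrite("pics/g1.png",np.hstack([cv2.resize(b[0][90:240,70:220],(400,400)),cv2.resize(b[1][120:270,300:450],(400,400))]))
E
```

```text
time_s: 4.57
tcp_pos: [0.4838, -0.1994, 0.3037]
eef_rot: [-176.2, 15.1, -144.1]
contact_force: [1.0, -0.2, 0.1]
gripper_width: 0.0871
gripper_force: 0.0
time_s: 5.23
tcp_pos: [0.4644, -0.3936, 0.2056]
eef_rot: [-179.7, 30.2, -170.8]
contact_force: [0.1, 1.0, 0.0]
gripper_width: 0.0873
gripper_force: 0.0
time_s: 5.4
tcp_pos: [0.4634, -0.3935, 0.2045]
eef_rot: [-179.8, 30.0, -170.9]
contact_force: [-0.3, -0.4, 0.8]
gripper_width: 0.0872
gripper_force: 0.0
[-37.2   8.  -14.7 -28.3 -49.2 -28.4] [-0.26629328 -0.390235    0.77537208]
1 rows x [0.024 0.046 0.106] [ 0.14 -0.03 -0.05] | tot [0.02 0.05 0.11] [ 0.1 -0.  -0. ]
4 rows x [ 0.494  0.078 -0.866] [0. 0. 0.] | tot [ 1.98  0.31 -3.46] [0. 0. 0.]
```

View pics/g1.png

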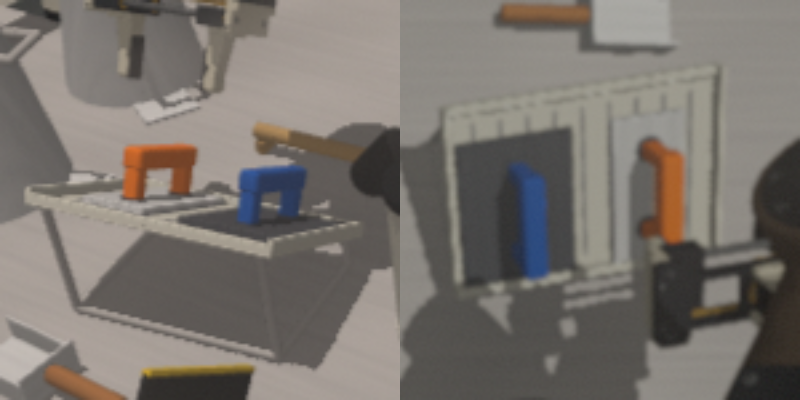

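```bash
python3 - <<'E'
from plan import *
from plant import r
p,Q=cur(r.get_state())
for n in CAM: print(n,proj(n,np.array([p+Q.apply([0,y,0]) for y in(-.044,0,.044)])).round(1).tolist(), proj(n,GR["float"]).round(1))
E
```

```text
scene [[119.4, 118.4], [132.5, 120.8], [145.8, 123.3]] [[129.7 148.4]]
top [[432.2, 205.7], [414.8, 208.7], [397.3, 211.7]] [[399.8 196.5]]
```

```bash
python3 -m creep '[[87,0.5,0.09,-0.84,0,0,0],[87,0.5,0.09,-0.84,0,0,0],[87,0.5,0.09,-0.84,0,0,0],[87,0.25,0.05,-0.42,0,0,0],[87,0.25,0.05,-0.42,0,0,0],[87,0,0,0,0,0,0]]'
python3 -m creep '[[10,0,0,0,0,0,0],[10,0,0,0,0,0,0],[10,0,0,0,0,0,0],[10,0,0,0,0,0,0],[10,0,0,0,0,0,0],[10,0,0,0,0,0,0],[10,0,0,0,0,0,0],[10,0,0,0,0,0,0]]' 45
python3 - <<'E'
from plan import *
from plant import r
s=r.get_state(); print(s["contact_force"],s["moment"],s["tcp_pos"],board("float",0)[0]); c=cur(s)
show(c,board("float",.12))
E
```

```text
time_s: 6.0
tcp_pos: [0.5147, -0.3823, 0.1203]
eef_rot: [-179.8, 30.0, -170.7]
contact_force: [-0.2, 0.8, 0.5]
gripper_width: 0.087
gripper_force: 0.0
time_s: 6.67
tcp_pos: [0.5139, -0.384, 0.122]
eef_rot: [-179.7, 30.0, -170.8]
contact_force: [-0.3, 0.7, -0.1]
gripper_width: 0.0394
gripper_force: 0.0
[-0.26775259  0.6690799  -0.05233532] [-0.17321779  1.52253139  0.01588968] [ 0.51386167 -0.38404756  0.12195104] [ 0.51338304 -0.38451387  0.12054552]
5 rows x [-0.478 -0.079  0.82 ] [ 0.05  0.02 -0.02] | tot [-2.39 -0.39  4.1 ] [ 0.2  0.1 -0.1]
```

```bash
python3 -m creep '[[10,0,0,0,0,0,0],[10,0,0,0,0,0,0],[10,0,0,0,0,0,0],[10,0,0,0,0,0,0],[10,0,0,0,0,0,0],[10,0,0,0,0,0,0],[10,0,0,0,0,0,0]]' 45
python3 -m creep '[[10,-0.12,-0.02,0.2,0,0,0],[10,-0.24,-0.04,0.4,0,0,0],[10,-0.5,-0.08,0.85,0,0,0],[10,-0.5,-0.08,0.85,0,0,0],[10,-0.5,-0.08,0.85,0,0,0],[10,-0.5,-0.08,0.85,0,0,0]]'
python3 - <<'E'
from plan import *
from plant import r
s=r.get_state(); print(s["joints"].round(1),s["contact_force"],s["moment"]); c=cur(s)
show(c,(np.array([.58,-.2,.36]),c[1]),view(.15),view(0.03),view(0))
E
```

```text
time_s: 7.25
tcp_pos: [0.5141, -0.3843, 0.122]
eef_rot: [-179.7, 30.1, -170.7]
contact_force: [-0.2, -2.3, 1.5]
gripper_width: 0.0237
gripper_force: 45.0
time_s: 7.75
tcp_pos: [0.4531, -0.3925, 0.2221]
eef_rot: [-179.9, 29.9, -170.8]
contact_force: [1.1, -1.5, -1.7]
gripper_width: 0.0237
gripper_force: 45.0
[-37.8   6.4 -14.2 -27.8 -51.3 -28.9] [ 1.10052405 -1.49353758 -1.72585884] [-0.32302984  1.88313988 -0.01301622]
8 rows x [0.634 0.962 0.689] [0. 0. 0.] | tot [5.07 7.7  5.52] [0. 0. 0.]
13 rows x [ 0.171  0.587 -0.182] [-3.83 -1.12  5.46] | tot [ 2.22  7.63 -2.37] [-49.8 -14.5  71. ]
4 rows x [ 0.767  0.082 -0.919] [0. 0. 0.] | tot [ 3.07  0.33 -3.68] [0. 0. 0.]
1 rows x [ 0.767  0.082 -0.919] [0. 0. 0.] | tot [ 0.77  0.08 -0.92] [0. 0. 0.]
```

```bash
python3 -m creep '[[10,0.64,0.96,0.69,0,0,0],[10,0.64,0.96,0.69,0,0,0],[10,0.64,0.96,0.69,0,0,0],[10,0.64,0.96,0.69,0,0,0],[10,0.64,0.96,0.69,0,0,0],[10,0.64,0.96,0.69,0,0,0],[10,0.64,0.96,0.69,0,0,0],[10,0.64,0.96,0.69,0,0,0]]'
python3 -m creep '[[10,0.17,0.59,-0.18,-3.83,-1.12,5.46],[10,0.17,0.59,-0.18,-3.83,-1.12,5.46],[10,0.17,0.59,-0.18,-3.83,-1.12,5.46],[10,0.17,0.59,-0.18,-3.83,-1.12,5.46],[10,0.17,0.59,-0.18,-3.83,-1.12,5.46],[10,0.17,0.59,-0.18,-3.83,-1.12,5.46],[10,0.17,0.59,-0.18,-3.83,-1.12,5.46],[10,0.17,0.59,-0.18,-3.83,-1.12,5.46]]'
python3 -m creep '[[10,0.17,0.59,-0.18,-3.83,-1.12,5.46],[10,0.17,0.59,-0.18,-3.83,-1.12,5.46],[10,0.17,0.59,-0.18,-3.83,-1.12,5.46],[10,0.17,0.59,-0.18,-3.83,-1.12,5.46],[10,0.17,0.59,-0.18,-3.83,-1.12,5.46],[10,0,0,0,0,0,0],[10,0,0,0,0,0,0]]'
python3 - <<'E'
from plan import *
from plant import r,capture
s=r.get_state(); print(s["joints"].round(1),s["contact_force"]); c=cur(s)
show(c,view(.15),view(.06),view(0))
b=[capture(n)["frame"][:,:,::-1] for n in("scene","top")]
cv2.imwrite("pics/v1s.png",b[0]);cv2.imwrite("pics/v1t.png",b[1])
p=c[0]-c[1].apply([0,0,.019-.052-.0])
for n in CAM: print(n,proj(n,np.array([c[0]+c[1].apply([x,y,.033]) for x in(-.08,.08) for y in(-.0375,.0375)])).round(1).tolist())
cv2.imwrite("pics/v1.png",np.hstack([cv2.resize(b[0][130:330,60:260],(400,400)),cv2.resize(b[1][50:200,180:330],(400,400))]))
E
```

```text
time_s: 8.42
tcp_pos: [0.5819, -0.1999, 0.3601]
eef_rot: [-179.8, 29.9, -170.8]
contact_force: [0.8, -0.1, -2.7]
gripper_width: 0.0232
gripper_force: 45.0
time_s: 9.08
tcp_pos: [0.6155, -0.0829, 0.3227]
eef_rot: [-148.1, 17.8, -112.5]
contact_force: [0.8, -1.1, -2.1]
gripper_width: 0.0236
gripper_force: 45.0
time_s: 9.67
tcp_pos: [0.6367, -0.0106, 0.2995]
eef_rot: [-140.0, 0.0, -83.9]
contact_force: [-0.3, 0.4, -2.7]
gripper_width: 0.0239
gripper_force: 45.0
[ 18.4  -6.2 -45.   33.9 -14.1 -42.6] [-0.33442003  0.36950328 -2.72372178]
1 rows x [-0.049  0.05   0.05 ] [-0.02 -0.02 -0.01] | tot [-0.05  0.05  0.05] [-0. -0. -0.]
3 rows x [ 0.767  0.082 -0.919] [0. 0. 0.] | tot [ 2.3   0.25 -2.76] [0. 0. 0.]
2 rows x [ 0.767  0.082 -0.919] [0. 0. 0.] | tot [ 1.53  0.16 -1.84] [0. 0. 0.]
scene [[228.8, 181.4], [241.7, 184.0], [161.4, 164.6], [178.3, 168.3]]
top [[222.2, 112.5], [225.9, 142.7], [291.8, 105.2], [292.5, 135.5]]
```

View pics/v1.png

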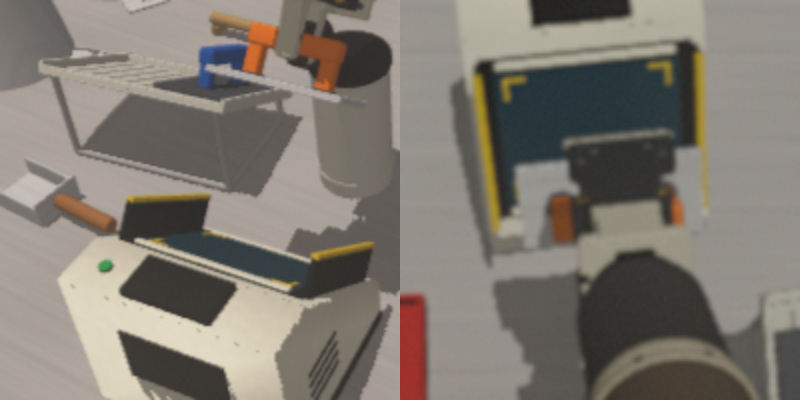

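```bash
python3 -m creep '[[10,0.77,0.08,-0.92,0,0,0],[10,0.77,0.08,-0.92,0,0,0],[10,0.77,0.08,-0.92,0,0,0],[10,0.6,0.08,-0.71,0,0,0],[10,0.4,0.04,-0.5,0,0,0],[10,0.24,0.02,-0.3,0,0,0],[10,0.12,0.02,-0.15,0,0,0],[10,0,0,0,0,0,0]]'
python3 -m creep '[[10,0,0,0,0,0,0],[10,0,0,0,0,0,0],[10,0,0,0,0,0,0],[10,0,0,0,0,0,0]]'
python3 - <<'E'
from plan import *
from plant import r,capture
s=r.get_state(); print(s["joints"].round(1),s["contact_force"]); c=cur(s)
show(c,view(0))
b=[capture(n)["frame"][:,:,::-1] for n in("scene","top")]
F=np.array([c[0]+c[1].apply([x,y,.033]) for x in(-.08,.08) for y in(-.0375,.0375)])
o=[]
for n,f,(x0,y0,w) in(("scene",b[0],(110,170,150)),("top",b[1],(180,50,150))):
    im=cv2.resize(f[y0:y0+w,x0:x0+w],(400,400)); k=400/w
    for q in proj(n,F): cv2.circle(im,tuple(np.int32((q-[x0,y0])*k)),3,(255,0,255),-1)
    for q in proj(n,np.array([VP+V.apply([x,y,0]) for x in(-.08,.08) for y in(-.104,.104)])): cv2.circle(im,tuple(np.int32((q-[x0,y0])*k)),3,(0,255,0),-1)
    o.append(im)
cv2.imwrite("pics/v2.png",np.hstack(o))
E
```

```text
time_s: 10.43
tcp_pos: [0.7252, -0.0133, 0.2309]
eef_rot: [-141.8, 0.8, -83.3]
contact_force: [0.1, 0.1, -2.6]
gripper_width: 0.0236
gripper_force: 45.0
time_s: 10.77
tcp_pos: [0.7242, -0.013, 0.2321]
eef_rot: [-141.7, 0.8, -83.2]
contact_force: [-0.4, 0.0, -3.5]
gripper_width: 0.0242
gripper_force: 45.0
[  9.9   6.9 -43.6  48.   -1.7 -50.8] [-0.37413535  0.01059202 -3.46894819]
2 rows x [ 0.142  0.279 -0.924] [-0.28 -0.88 -0.37] | tot [ 0.28  0.56 -1.85] [-0.6 -1.8 -0.7]
```

View pics/v2.png

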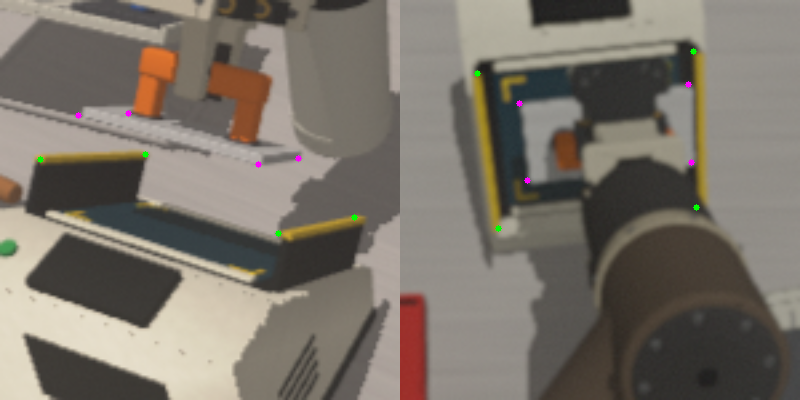

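```bash
cat > kin.py <<'E'
from plan import *
D=[([92.997,20.546,.682,0,-70.136,-16.507],[.1577,.6563,.2266],[180,0,-13.507]),
([21.6,.3,-2.3,0,-87.5,-51],[.504,-.0063,.4019],[-180,0,-119.3]),
([-37.2,8,-14.7,-28.3,-49.2,-28.4],[.4634,-.3935,.2045],[-179.8,30,-170.9]),
([-37.8,6.4,-14.2,-27.8,-51.3,-28.9],[.4531,-.3925,.2221],[-179.9,29.9,-170.8]),
([18.4,-6.2,-45,33.9,-14.1,-42.6],[.6367,-.0106,.2995],[-140,0,-83.9]),
([9.9,6.9,-43.6,48,-1.7,-50.8],[.7242,-.013,.2321],[-141.7,.8,-83.2])]
Y=lambda a:R.from_euler("y",a,degrees=True); X=lambda a:R.from_euler("x",a,degrees=True)
def fk(q,p,s4,s6,C):
    a1,d1,a2,ax,az,oy,oz,L,ly=p
    Q=E(q[0]); t=Q.apply([a1,0,d1]); Q=Q*Y(q[1]); t=t+Q.apply([0,0,a2]); Q=Q*Y(-q[2]); t=t+Q.apply([ax,0,az])
    Q=Q*X(s4*q[3]); t=t+Q.apply([0,oy,oz]); Q=Q*Y(-q[4]); t=t+Q.apply([L,ly,0]); Q=Q*X(s6*q[5])*C
    return t,Q
def getC(s4,s6):
    q,_,e=D[0]; _,Q=fk(q,[0]*9,s4,s6,R.identity()); return Q.inv()*R.from_euler("xyz",e,degrees=True)
def model():
    best=None
    for s4 in(1,-1):
        for s6 in(1,-1):
            C=getC(s4,s6)
            def f(p):
                o=[]
                for q,t,e in D:
                    a,Q=fk(q,p,s4,s6,C); o+=list((a-t)*10); o+=list((Q*R.from_euler("xyz",e,degrees=True).inv()).as_rotvec())
                return np.r_[o,.01*np.array(p)]
            s=least_squares(f,[0,.3,.4,.4,0,-.1,0,.3,0])
            if best is None or s.cost<best[0]: best=(s.cost,s.x,s4,s6,C,f(s.x))
    return best
LO=np.array([-176.03,-82.01,-58.28,-173.87,-174.79,-173.66]);HI=np.array([176.03,121.73,71.71,95.51,-.11,173.66])
def ik(M,pose,q0):
    def f(q):
        t,Q=fk(q,*M[1:5]); return np.r_[(t-pose[0])*10,(Q*pose[1].inv()).as_rotvec()]
    s=least_squares(f,np.clip(q0,LO+.5,HI-.5),bounds=(LO,HI),x_scale=10,max_nfev=200); return s.x,np.sqrt(2*s.cost)
E
python3 - <<'E'
from kin import *
M=model(); print(M[0],M[1].round(4),M[2:4],np.abs(M[5]).max().round(4))
rng=np.random.default_rng(0)
def sols(pose,k=60):
    S=[]
    for _ in range(k):
        q,e=ik(M,pose,rng.uniform([-60,-60,-58,-173,-120,-173],[90,100,70,95,-1,173]))
        if e<2e-3 and not any(np.abs(q-z).max()<1 for z in S): S.append(q)
    return S
for o in(.15,.08,0):
    for nm,T in(("VT",VT),("VT180",VT*E(180))):
        p=view(o); p=(p[0],T*FX)
        print(o,nm,[q.round(0).tolist() for q in sols(p)])
E
```

```text
9.566766658932291e-05 [-2.000e-04  1.981e-01  5.997e-01  4.644e-01  2.000e-03 -9.580e-02
 -1.300e-03  3.757e-01 -9.580e-02] (-1, -1) 0.006
0.15 VT [[19.0, -6.0, -45.0, 34.0, -14.0, -43.0]]
0.15 VT180 [[19.0, -6.0, -45.0, 34.0, -14.0, 137.0]]
0.08 VT []
0.08 VT180 []
0 VT []
0 VT180 []
```

```bash
cat > tilt.py <<'E'
from kin import *
M=model(); rng=np.random.default_rng(0)
def Ga(grip,T,al,out=0):  # grasp tilted al deg about tool y
    A=T*Y(al); return grip+T.apply([0,0,out])+A.apply([0,0,-.019]),A*FX
def best(pose,k=25,q0=None):
    b=[]
    for i in range(k):
        q,e=ik(M,pose,q0 if q0 is not None else rng.uniform([-40,-60,-58,-173,-100,-173],[60,60,40,95,-1,173])); b.append((e,q))
        if q0 is not None: break
    return min(b,key=lambda z:z[0])
E
python3 - <<'E'
from tilt import *
vg=VP+V.apply([0,0,.052])
for al in range(-40,41,8):
    e,q=best(Ga(vg,VT,al)); print(al,round(e,3),q.round(0))
LO2=LO.copy();HI[:]=[176,121,180,180,100,180];LO[:]=[-176,-82,-180,-180,-174,-180]
for i in range(6):
    e,q=best(Ga(vg,VT,0),4); print("nolim",round(e,4),q.round(1))
E
```

```text
-40 0.0 [  20.   20.  -47.   95.  -48. -114.]
-32 0.048 [  17.   17.  -47.   96.  -39. -110.]
-24 0.087 [  12.   14.  -47.   96.  -29. -104.]
-16 0.062 [ -15.   11.  -33. -174.   -0. -170.]
-8 0.126 [  1.  11. -46.  96.  -6. -93.]
0 0.082 [ 14.  11. -39.  27.  -2. -33.]
8 0.0 [ 13.  12. -24. -15. -14.   9.]
16 0.0 [  3.  14. -13. -39. -29.  38.]
24 0.0 [ -5.  17.  -7. -50. -42.  51.]
32 0.0 [-10.  21.  -3. -56. -53.  58.]
40 0.0 [-15.  25.   2. -60. -64.  63.]
nolim 0.0815 [ 14.1  11.3 -39.1  27.2  -2.5 -33.5]
nolim 0.0815 [ 14.1  11.3 -39.1  27.2  -2.5 -33.5]
nolim 0.0815 [ 14.1  11.3 -39.1  27.2  -2.5 -33.5]
nolim 0.0815 [ 14.1  11.3 -39.1  27.2  -2.5 -33.5]
nolim 0.0815 [ 14.1  11.3 -39.1  27.2  -2.5 -33.5]
nolim 0.0815 [ 14.1  11.3 -39.1  27.2  -2.5 -33.5]
```

```bash
python3 - <<'E'
from tilt import *
from plant import r
vg=VP+V.apply([0,0,.052])
for al in (1,2,3,4,5,6,7,8):
    for off in((0,0,0),(0,0,.006),(0.006,0,.006),(-.006,0,.006)):
      e,q=best(Ga(vg+V.apply(off),VT,al),12); print(al,off,round(e,4),q.round(1))
E
```

```text
1 (0, 0, 0) 0.0675 [ 14.5  11.3 -38.5  23.8  -2.3 -30.3]
1 (0, 0, 0.006) 0.0654 [ 14.3  10.6 -39.3  25.8  -2.3 -32.2]
1 (0.006, 0, 0.006) 0.0617 [ 14.1  10.6 -39.2  27.6  -2.4 -33.8]
1 (-0.006, 0, 0.006) 0.069 [ 14.5  10.5 -39.4  23.9  -2.2 -30.5]
2 (0, 0, 0) 0.0529 [ 14.7  11.3 -38.   21.   -2.1 -27.6]
2 (0, 0, 0.006) 0.0511 [ 14.6  10.6 -38.8  22.8  -2.1 -29.4]
2 (0.006, 0, 0.006) 0.0477 [ 14.4  10.7 -38.6  24.5  -2.2 -30.9]
2 (-0.006, 0, 0.006) 0.0544 [ 14.8  10.5 -38.9  21.1  -2.  -27.8]
3 (0, 0, 0) 0.0379 [ 14.9  11.3 -37.6  18.7  -1.9 -25.4]
3 (0, 0, 0.006) 0.0364 [ 14.8  10.6 -38.3  20.3  -2.  -27. ]
3 (0.006, 0, 0.006) 0.0332 [ 14.6  10.7 -38.2  21.9  -2.1 -28.5]
3 (-0.006, 0, 0.006) 0.0394 [ 14.9  10.5 -38.5  18.7  -1.8 -25.5]
4 (0, 0, 0) 0.0226 [ 15.   11.3 -37.3  16.8  -1.8 -23.6]
4 (0, 0, 0.006) 0.0213 [ 15.   10.6 -38.   18.3  -1.8 -25. ]
4 (0.006, 0, 0.006) 0.0184 [ 14.8  10.7 -37.8  19.7  -1.9 -26.4]
4 (-0.006, 0, 0.006) 0.0242 [ 15.1  10.5 -38.1  16.8  -1.7 -23.7]
5 (0, 0, 0) 0.0071 [ 15.1  11.3 -37.   15.1  -1.6 -22. ]
5 (0, 0, 0.006) 0.006 [ 15.1  10.6 -37.6  16.5  
[... 153 characters left out ...]
) 0.0 [ 15.4  11.5 -31.2   0.3  -6.9  -7.5]
6 (0, 0, 0.006) 0.0 [ 15.5  10.8 -31.5   0.7  -7.3  -7.9]
6 (0.006, 0, 0.006) 0.0 [ 15.4  11.  -30.5   0.2  -8.2  -7.4]
6 (-0.006, 0, 0.006) 0.0 [ 15.6  10.7 -32.5   1.4  -6.4  -8.6]
7 (0, 0, 0) 0.0 [ 14.4  11.7 -27.2  -8.8 -10.8   2.3]
7 (0, 0, 0.006) 0.0 [ 14.5  11.  -27.5  -8.2 -11.1   1.7]
7 (0.006, 0, 0.006) 0.0 [ 14.4  11.1 -26.8  -8.1 -11.7   1.5]
7 (-0.006, 0, 0.006) 0.0 [ 14.6  10.9 -28.2  -8.5 -10.5   1.8]
8 (0, 0, 0) 0.0 [ 13.1  11.9 -24.4 -14.9 -13.6   9.1]
8 (0, 0, 0.006) 0.0 [ 13.2  11.2 -24.8 -14.3 -13.9   8.5]
8 (0.006, 0, 0.006) 0.0 [ 13.2  11.3 -24.2 -13.9 -14.4   8.1]
8 (-0.006, 0, 0.006) 0.0 [ 13.2  11.1 -25.4 -14.8 -13.4   8.9]
```

```bash
python3 - <<'E'
from tilt import *
vg=VP+V.apply([0,0,.052])
for al in (12,16):
  for nm,g,T in(("view0",vg,VT),("view.15",vg+V.apply([0,0,.15]),VT),("tray0",bay("float",.052),E(TY)),("tray180",bay("float",.052),E(TY+180)),("trayP0",bay("plate",.052),E(TY)),("trayP180",bay("plate",.052),E(TY+180)),("boardP",GR["plate"],BT),("boardP180",GR["plate"],BT*E(180))):
    S=[]
    for k in range(25):
        e,q=best(Ga(g,T,al),1)
        if e<1e-3 and not any(abs(q-z).max()<2 for z in S): S.append(q)
    print(al,nm,[z.round(0).tolist() for z in S])
E
```

```text
12 view0 [[8.0, 13.0, -17.0, -30.0, -22.0, 27.0]]
12 view.15 [[11.0, -3.0, -23.0, -18.0, -31.0, 12.0]]
12 tray0 [[48.0, 33.0, -2.0, -10.0, -63.0, 49.0]]
12 tray180 [[58.0, 24.0, -31.0, 20.0, -30.0, -163.0]]
12 trayP0 [[40.0, 29.0, -10.0, -9.0, -60.0, 56.0]]
12 trayP180 [[50.0, 19.0, -40.0, 22.0, -25.0, -157.0]]
12 boardP [[-32.0, 7.0, -28.0, -54.0, -33.0, -8.0]]
12 boardP180 [[-12.0, 7.0, -31.0, -11.0, -35.0, 119.0]]
16 view0 [[3.0, 14.0, -13.0, -39.0, -29.0, 38.0]]
16 view.15 [[5.0, -2.0, -18.0, -28.0, -37.0, 24.0]]
16 tray0 [[47.0, 35.0, 2.0, -12.0, -69.0, 51.0]]
16 tray180 []
16 trayP0 [[39.0, 31.0, -6.0, -11.0, -65.0, 58.0]]
16 trayP180 []
16 boardP [[-38.0, 8.0, -28.0, -62.0, -37.0, 4.0]]
16 boardP180 [[-10.0, 9.0, -30.0, -7.0, -38.0, 114.0]]
```

```bash
cat >> plan.py <<'E'
def Ga(grip,T,al,out=0):
    A=T*R.from_euler("y",al,degrees=True); return grip+T.apply([0,0,out])+A.apply([0,0,-.019]),A*FX
E
python3 - <<'E'
from plan import *
from plant import r
c=cur(r.get_state())
show(c,(c[0]+[-.1,.0,.1],c[1]),tray("float",.15),tray("float",.03),tray("float",.0))
E
```

```text
4 rows x [-1.  0.  1.] [0. 0. 0.] | tot [-4.  0.  4.] [0. 0. 0.]
16 rows x [-0.24   0.998 -0.362] [-2.02  1.67  5.11] | tot [-3.84 15.96 -5.8 ] [-32.3  26.8  81.7]
5 rows x [ 0.    0.   -0.96] [0. 0. 0.] | tot [ 0.   0.  -4.8] [0. 0. 0.]
2 rows x [ 0.   0.  -0.6] [0. 0. 0.] | tot [ 0.   0.  -1.2] [0. 0. 0.]
```

```bash
python3 -m creep '[[10,-0.8,0,0.9,0,0,0],[10,-0.8,0,0.9,0,0,0],[10,-0.8,0,0.9,0,0,0],[10,-0.8,0,0.8,0,0,0],[10,-0.8,0,0.5,0,0,0],[10,-0.24,1,-0.36,-2.02,1.67,5.11],[10,-0.24,1,-0.36,-2.02,1.67,5.11],[10,-0.24,1,-0.36,-2.02,1.67,5.11]]'
python3 -m creep '[[10,-0.24,1,-0.36,-2.02,1.67,5.11],[10,-0.24,1,-0.36,-2.02,1.67,5.11],[10,-0.24,1,-0.36,-2.02,1.67,5.11],[10,-0.24,1,-0.36,-2.02,1.67,5.11],[10,-0.24,1,-0.36,-2.02,1.67,5.11],[10,-0.24,1,-0.36,-2.02,1.67,5.11],[10,-0.24,1,-0.36,-2.02,1.67,5.11],[10,-0.24,1,-0.36,-2.02,1.67,5.11]]'
python3 -m creep '[[10,-0.24,1,-0.36,-2.02,1.67,5.11],[10,-0.24,1,-0.36,-2.02,1.67,5.11],[10,-0.24,1,-0.36,-2.02,1.67,5.11],[10,-0.24,1,-0.36,-2.02,1.67,5.11],[10,-0.24,1,-0.36,-2.02,1.67,5.11],[10,0,0,0,0,0,0]]'
python3 - <<'E'
from plan import *
from plant import r
c=cur(r.get_state())
show(c,tray("float",.03),tray("float",0))
E
```

```text
time_s: 11.53
tcp_pos: [0.619, 0.057, 0.2984]
eef_rot: [-147.6, -4.4, -67.8]
contact_force: [0.9, -0.1, -3.6]
gripper_width: 0.0237
gripper_force: 45.0
time_s: 12.2
tcp_pos: [0.5717, 0.2575, 0.2254]
eef_rot: [-168.2, -6.8, -24.4]
contact_force: [0.0, 0.7, -3.1]
gripper_width: 0.0237
gripper_force: 45.0
time_s: 12.7
tcp_pos: [0.5413, 0.3857, 0.177]
eef_rot: [-179.8, -0.5, 2.2]
contact_force: [1.6, -0.2, -2.7]
gripper_width: 0.0236
gripper_force: 45.0
5 rows x [-0.104  0.003 -0.88 ] [-0.05  0.1  -0.11] | tot [-0.52  0.02 -4.4 ] [-0.3  0.5 -0.5]
2 rows x [ 0.   0.  -0.6] [0. 0. 0.] | tot [ 0.   0.  -1.2] [0. 0. 0.]
```

```bash
python3 -m creep '[[10,-0.1,0,-0.88,0,0.1,-0.1],[10,-0.1,0,-0.88,0,0.1,-0.1],[10,-0.1,0,-0.88,0,0.1,-0.1],[10,-0.1,0,-0.88,0,0.1,-0.1],[10,-0.1,0,-0.88,0,0.1,-0.1],[10,0,0,-0.3,0,0,0],[10,0,0,-0.3,0,0,0],[10,0,0,0,0,0,0]]'
python3 -m creep '[[10,0,0,-0.2,0,0,0],[10,0,0,-0.12,0,0,0],[10,0,0,-0.12,0,0,0],[10,0,0,0,0,0,0]]'
python3 - <<'E'
from plan import *
from plant import r,capture
c=cur(r.get_state())
show(c,tray("float",0))
b=[capture(n) for n in("scene","top")]
cv2.imwrite("pics/t1.png",np.hstack([cv2.resize(b[0]["frame"][190:340,280:430,::-1],(400,400)),cv2.resize(b[1]["frame"][140:260,80:200,::-1],(400,400))]))
E
```

```text
time_s: 13.37
tcp_pos: [0.5296, 0.3811, 0.0543]
eef_rot: [-179.6, -0.1, 1.3]
contact_force: [-0.1, -0.3, -2.2]
gripper_width: 0.0236
gripper_force: 45.0
time_s: 13.7
tcp_pos: [0.5297, 0.3813, 0.0442]
eef_rot: [-179.6, -0.2, 1.3]
contact_force: [0.9, -0.8, -2.7]
gripper_width: 0.0238
gripper_force: 45.0
1 rows x [-0.055  0.192 -0.289] [-0.44  0.18  0.42] | tot [-0.05  0.19 -0.29] [-0.4  0.2  0.4]
```

View pics/t1.png

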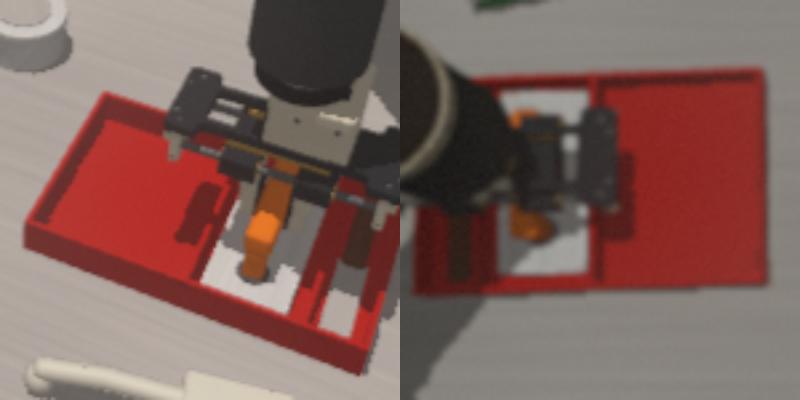

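```bash
python3 -m creep '[[10,0,0.2,-0.05,-0.4,0.2,0.4],[10,0,0,-0.08,0,0,0],[10,0,0,-0.08,0,0,0],[10,0,0,0,0,0,0]]'
python3 -m creep '[[10,0,0,-0.08,0,0,0],[10,0,0,0,0,0,0]]'
python3 - <<'E'
from plan import *
from plant import r
c=cur(r.get_state()); show(c,tray("float",0))
E
```

```text
time_s: 14.13
tcp_pos: [0.5293, 0.3862, 0.0383]
eef_rot: [180.0, 0.1, 1.7]
contact_force: [-0.4, 0.6, -2.8]
gripper_width: 0.024
gripper_force: 45.0
time_s: 14.3
tcp_pos: [0.5297, 0.3864, 0.0371]
eef_rot: [-180.0, 0.0, 1.7]
contact_force: [-0.8, -0.1, 0.1]
gripper_width: 0.0236
gripper_force: 45.0
1 rows x [-0.056 -0.013 -0.006] [-0.04 -0.01 -0.01] | tot [-0.06 -0.01 -0.01] [-0. -0. -0.]
```

```bash
python3 -m creep '[[42,0,0,0,0,0,0],[42,0,0,0,0,0,0],[42,0,0,0,0,0,0],[42,0,0,0,0,0,0],[42,0,0,0,0,0,0]]'
python3 - <<'E'
from plan import *
from plant import r
c=cur(r.get_state()); show(c,Ga(bay("float",.052),E(TY),14))
E
```

```text
time_s: 14.72
tcp_pos: [0.5297, 0.3863, 0.037]
eef_rot: [-180.0, 0.0, 1.7]
contact_force: [0.5, 0.3, -0.2]
gripper_width: 0.0418
gripper_force: 0.0
2 rows x [-0.121 -0.008  0.011] [-0.23  6.99  0.  ] | tot [-0.24 -0.02  0.02] [-0.5 14.   0. ]
```

```bash
python3 -m creep '[[42,-0.06,0,0,0,3.5,0],[42,-0.06,0,0.01,0,3.5,0],[42,-0.06,0,0,0,3.5,0],[42,-0.06,0,0.01,0,3.5,0],[10,0,0,0,0,0,0],[10,0,0,0,0,0,0],[10,0,0,0,0,0,0],[10,0,0,0,0,0,0]]' 45
python3 -m creep '[[10,0,0,0,0,0,0],[10,0,0,0.2,0,0,0],[10,0,0,0.5,0,0,0],[10,0,0,0.9,0,0,0],[10,0,0,0.9,0,0,0],[10,0,0,0.9,0,0,0],[10,0,0,0.9,0,0,0],[10,0,0,0.9,0,0,0]]'
python3 - <<'E'
from plan import *
from plant import r
s=r.get_state();print(s["joints"].round(1));c=cur(s); vg=VP+V.apply([0,0,.052])
show(c,Ga(vg,VT,14,.15),Ga(vg,VT,14,.04),Ga(vg,VT,14,0))
from kin import *
M=model(); q=s["joints"]
for o in(.15,.1,.05,.0): q,e=ik(M,Ga(vg,VT,14,o),q); print(q.round(1),round(e,4))
E
```

```text
time_s: 15.38
tcp_pos: [0.5231, 0.3863, 0.0375]
eef_rot: [-179.6, 14.0, 1.8]
contact_force: [0.2, -0.1, -3.0]
gripper_width: 0.0234
gripper_force: 45.0
time_s: 16.05
tcp_pos: [0.5235, 0.3863, 0.17]
eef_rot: [-179.5, 14.0, 1.8]
contact_force: [0.0, 0.7, -3.0]
gripper_width: 0.0241
gripper_force: 45.0
[ 47.2  27.6   7.1 -10.4 -79.2  47.4]
16 rows x [ 0.278 -0.978  0.328] [ 2.04 -1.78 -5.12] | tot [  4.44 -15.64   5.25] [ 32.7 -28.4 -81.9]
4 rows x [ 0.703  0.075 -0.843] [0. 0. 0.] | tot [ 2.81  0.3  -3.37] [0. 0. 0.]
2 rows x [ 0.511  0.055 -0.613] [0. 0. 0.] | tot [ 1.02  0.11 -1.23] [0. 0. 0.]
[  7.9  -2.5 -20.7 -23.6 -33.8  18.6] 0.0
[  7.    2.7 -19.4 -27.1 -30.6  23.1] 0.0
[  6.2   8.  -17.5 -30.9 -28.   27.8] 0.0
[  5.3  13.3 -15.1 -34.8 -26.   32.6] 0.0
```

```bash
python3 -m creep '[[10,0.28,-0.98,0.5,2.04,-1.78,-5.12],[10,0.28,-0.98,0.5,2.04,-1.78,-5.12],[10,0.28,-0.98,0.5,2.04,-1.78,-5.12],[10,0.28,-0.98,0.5,2.04,-1.78,-5.12],[10,0.28,-0.98,0.5,2.04,-1.78,-5.12],[10,0.28,-0.98,0.5,2.04,-1.78,-5.12],[10,0.28,-0.98,0.5,2.04,-1.78,-5.12],[10,0.28,-0.98,0.5,2.04,-1.78,-5.12]]'
python3 -m creep '[[10,0.28,-0.98,0.5,2.04,-1.78,-5.12],[10,0.28,-0.98,0.5,2.04,-1.78,-5.12],[10,0.28,-0.98,0.25,2.04,-1.78,-5.12],[10,0.28,-0.98,0,2.04,-1.78,-5.12],[10,0.28,-0.98,0,2.04,-1.78,-5.12],[10,0.28,-0.98,0,2.04,-1.78,-5.12],[10,0.28,-0.98,0,2.04,-1.78,-5.12],[10,0.28,-0.98,0,2.04,-1.78,-5.12]]'
python3 -m creep '[[10,0,0,0,0,0,0],[10,0,0,0,0,0,0]]'
python3 - <<'E'
from plan import *
from plant import r,capture
s=r.get_state();c=cur(s); vg=VP+V.apply([0,0,.052]);print(s["joints"].round(1))
show(c,Ga(vg,VT,14,.15),Ga(vg,VT,14,.04),Ga(vg,VT,14,0))
for n in("scene","top"): cv2.imwrite(f"pics/w_{n}.png",capture(n)["frame"][:,:,::-1])
E
```

```text
time_s: 16.72
tcp_pos: [0.5793, 0.1887, 0.2697]
eef_rot: [-159.7, 5.3, -36.6]
contact_force: [-0.1, -0.1, -3.1]
gripper_width: 0.0237
gripper_force: 45.0
time_s: 17.38
tcp_pos: [0.6348, -0.007, 0.3001]
eef_rot: [-139.0, 10.8, -75.0]
contact_force: [0.2, 1.1, -2.5]
gripper_width: 0.0238
gripper_force: 45.0
time_s: 17.55
tcp_pos: [0.6344, -0.0066, 0.2993]
eef_rot: [-139.2, 10.7, -74.9]
contact_force: [0.8, -0.2, -2.3]
gripper_width: 0.0237
gripper_force: 45.0
[  7.5  -2.4 -20.7 -24.  -33.8  19. ]
1 rows x [0.007 0.073 0.076] [-0.05 -0.05  0.09] | tot [0.01 0.07 0.08] [-0.1 -0.   0.1]
4 rows x [ 0.703  0.075 -0.843] [0. 0. 0.] | tot [ 2.81  0.3  -3.37] [0. 0. 0.]
2 rows x [ 0.511  0.055 -0.613] [0. 0. 0.] | tot [ 1.02  0.11 -1.23] [0. 0. 0.]
```

```bash
python3 -m creep '[[10,0.71,0.09,-0.83,0,0,0],[10,0.71,0.09,-0.83,0,0,0],[10,0.71,0.09,-0.83,0,0,0],[10,0.71,0.09,-0.83,0,0,0],[10,0.5,0.06,-0.6,0,0,0],[10,0.3,0.04,-0.36,0,0,0],[10,0.14,0.02,-0.18,0,0,0],[10,0.06,0,-0.06,0,0,0]]'
python3 -m creep '[[10,0,0,0,0,0,0],[10,0,0,0,0,0,0]]'
python3 - <<'E'
from plan import *
from plant import r,capture
s=r.get_state();c=cur(s); vg=VP+V.apply([0,0,.052]);print(s["joints"].round(1))
show(c,Ga(vg,VT,14,0))
A=c[1]*FX.inv()*R.from_euler("y",-14,degrees=True); g=c[0]+c[1].apply([0,0,-.019])
F=np.array([g+A.apply([x,y,-.052]) for x in(-.08,.08) for y in(-.0375,.0375)])
print("face in view",V.inv().apply(F.mean(0)-VP).round(4))
o=[]
for n,(x0,y0,w) in(("scene",(110,160,150)),("top",(180,50,150))):
    f=capture(n)["frame"][:,:,::-1]; cv2.imwrite(f"pics/x_{n}.png",f); im=cv2.resize(f[y0:y0+w,x0:x0+w],(400,400)); k=400/w
    for q in proj(n,F): cv2.circle(im,tuple(np.int32((q-[x0,y0])*k)),2,(255,0,255),-1)
    for q in proj(n,np.array([VP+V.apply([x,y,0]) for x in(-.08,.08) for y in(-.104,.104)])): cv2.circle(im,tuple(np.int32((q-[x0,y0])*k)),2,(0,255,0),-1)
    o.append(im)
cv2.imwrite("pics/v3.png",np.hstack(o))
E
```

```text
time_s: 18.32
tcp_pos: [0.7318, 0.007, 0.1849]
eef_rot: [-139.2, 10.8, -74.8]
contact_force: [0.1, 0.5, -2.5]
gripper_width: 0.0238
gripper_force: 45.0
time_s: 18.48
tcp_pos: [0.7316, 0.0065, 0.1871]
eef_rot: [-139.1, 10.7, -74.8]
contact_force: [-0.5, 0.4, -2.7]
gripper_width: 0.0236
gripper_force: 45.0
[  5.5  13.3 -15.1 -34.8 -25.9  32.5]
1 rows x [-0.047 -0.039 -0.032] [-0.05  0.05  0.02] | tot [-0.05 -0.04 -0.03] [-0.  0.  0.]
face in view [ 0.0015  0.0009 -0.0002]
```

View pics/v3.png

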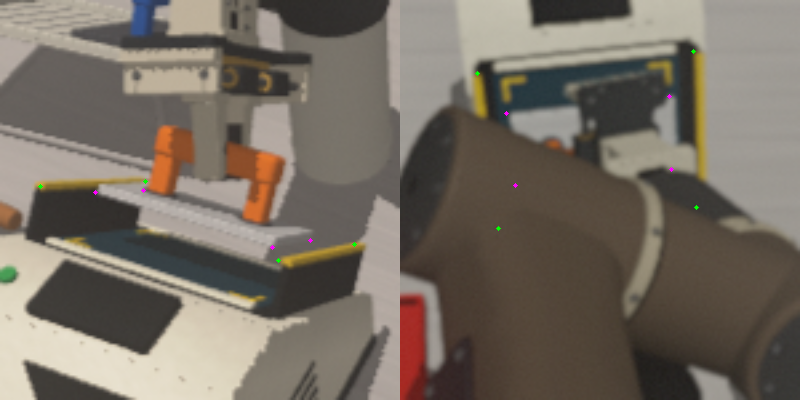

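```bash
python3 -m creep '[[10,0,0,0,0,0,0],[10,0,0,0,0,0,0],[10,0,0,0,0,0,0],[10,0,0,0,0,0,0],[10,0,0,0,0,0,0],[10,0,0,0,0,0,0],[10,0,0,0,0,0,0],[10,0,0,0,0,0,0]]'
python3 -m creep '[[10,0,0,0,0,0,0],[10,0,0,0,0,0,0],[10,0,0,0,0,0,0],[10,0,0,0,0,0,0],[10,0,0,0,0,0,0],[10,0,0,0,0,0,0],[10,0,0,0,0,0,0],[10,0,0,0,0,0,0]]'
python3 -m creep '[[10,0,0,0,0,0,0],[10,0,0,0,0,0,0],[10,0,0,0,0,0,0],[10,0,0,0,0,0,0],[10,0,0,0,0,0,0]]'
python3 - <<'E'
from plan import *
from plant import r
s=r.get_state();c=cur(s); vg=VP+V.apply([0,0,.052])
show(c,Ga(vg,VT,14,.15),Ga(bay("float",.052+.14),E(TY),14),Ga(bay("float",.052+.02),E(TY),14),Ga(bay("float",.052),E(TY),14))
E
```

```text
time_s: 19.25
tcp_pos: [0.7316, 0.0063, 0.1856]
eef_rot: [-139.2, 10.7, -74.8]
contact_force: [0.4, -0.6, -1.2]
gripper_width: 0.0243
gripper_force: 45.0
time_s: 19.92
tcp_pos: [0.7316, 0.0063, 0.1857]
eef_rot: [-139.2, 10.7, -74.8]
contact_force: [-0.6, -0.6, -2.5]
gripper_width: 0.0238
gripper_force: 45.0
time_s: 20.33
tcp_pos: [0.7317, 0.0063, 0.1857]
eef_rot: [-139.2, 10.7, -74.8]
contact_force: [-0.7, -0.7, -2.3]
gripper_width: 0.024
gripper_force: 45.0
5 rows x [-0.777 -0.088  0.924] [-0.01 -0.01  0.01] | tot [-3.88 -0.44  4.62] [-0.1 -0.   0. ]
16 rows x [-0.277  0.977 -0.309] [-2.06  1.8   5.11] | tot [-4.44 15.63 -4.95] [-33.   28.8  81.8]
5 rows x [ 0.    0.   -0.96] [0. 0. 0.] | tot [ 0.   0.  -4.8] [0. 0. 0.]
1 rows x [ 0.   0.  -0.8] [0. 0. 0.] | tot [ 0.   0.  -0.8] [0. 0. 0.]
```

```bash
python3 -m creep '[[10,-0.4,-0.05,0.47,0,0,0],[10,-0.78,-0.09,0.92,0,0,0],[10,-0.78,-0.09,0.92,0,0,0],[10,-0.78,-0.09,0.92,0,0,0],[10,-0.78,-0.09,0.92,0,0,0],[10,-0.4,-0.05,0.47,0,0,0],[10,-0.28,0.98,-0.31,-2.06,1.8,5.11],[10,-0.28,0.98,-0.31,-2.06,1.8,5.11]]'
python3 -m creep '[[10,-0.28,0.98,-0.31,-2.06,1.8,5.11],[10,-0.28,0.98,-0.31,-2.06,1.8,5.11],[10,-0.28,0.98,-0.31,-2.06,1.8,5.11],[10,-0.28,0.98,-0.31,-2.06,1.8,5.11],[10,-0.28,0.98,-0.31,-2.06,1.8,5.11],[10,-0.28,0.98,-0.31,-2.06,1.8,5.11],[10,-0.28,0.98,-0.31,-2.06,1.8,5.11],[10,-0.28,0.98,-0.31,-2.06,1.8,5.11]]'
python3 -m creep '[[10,-0.28,0.98,-0.31,-2.06,1.8,5.11],[10,-0.28,0.98,-0.31,-2.06,1.8,5.11],[10,-0.28,0.98,-0.31,-2.06,1.8,5.11],[10,-0.28,0.98,-0.31,-2.06,1.8,5.11],[10,-0.28,0.98,-0.31,-2.06,1.8,5.11],[10,-0.28,0.98,-0.31,-2.06,1.8,5.11],[10,0,0,0,0,0,0],[10,0,0,0,0,0,0]]'
python3 - <<'E'
from plan import *
from plant import r
s=r.get_state();c=cur(s)
show(c,Ga(bay("float",.052+.02),E(TY),14),Ga(bay("float",.052),E(TY),14))
E
```

```text
time_s: 21.0
tcp_pos: [0.6187, 0.0435, 0.2883]
eef_rot: [-143.9, 8.0, -65.3]
contact_force: [0.2, 1.2, -3.1]
gripper_width: 0.0238
gripper_force: 45.0
time_s: 21.67
tcp_pos: [0.5636, 0.2409, 0.2239]
eef_rot: [-165.6, 6.2, -26.5]
contact_force: [0.1, 0.1, -2.5]
gripper_width: 0.0238
gripper_force: 45.0
time_s: 22.33
tcp_pos: [0.5209, 0.389, 0.1746]
eef_rot: [179.9, 14.1, 1.7]
contact_force: [0.6, -0.2, -2.4]
gripper_width: 0.0239
gripper_force: 45.0
5 rows x [ 0.023 -0.024 -0.936] [ 0.02 -0.03 -0.  ] | tot [ 0.11 -0.12 -4.68] [ 0.1 -0.1 -0. ]
1 rows x [ 0.   0.  -0.8] [0. 0. 0.] | tot [ 0.   0.  -0.8] [0. 0. 0.]
```

```bash
python3 -m creep '[[10,0.02,-0.02,-0.92,0,0,0],[10,0.02,-0.02,-0.92,0,0,0],[10,0.02,-0.02,-0.92,0,0,0],[10,0.02,-0.02,-0.92,0,0,0],[10,0.02,-0.02,-0.8,0,0,0],[10,0,0,-0.4,0,0,0],[10,0,0,-0.24,0,0,0],[10,0,0,0,0,0,0]]'
python3 -m creep '[[10,0,0,-0.1,0,0,0],[10,0,0,-0.08,0,0,0],[10,0,0,-0.06,0,0,0],[10,0,0,0,0,0,0]]'
python3 - <<'E'
from plan import *
from plant import r
s=r.get_state();c=cur(s)
show(c,Ga(bay("float",.052),E(TY),14))
E
```

```text
time_s: 23.0
tcp_pos: [0.5242, 0.3837, 0.0488]
eef_rot: [180.0, 14.0, 1.5]
contact_force: [-0.8, 0.7, -3.0]
gripper_width: 0.0242
gripper_force: 45.0
time_s: 23.33
tcp_pos: [0.5243, 0.3845, 0.0437]
eef_rot: [-179.9, 14.0, 1.6]
contact_force: [0.5, -0.7, -2.5]
gripper_width: 0.0239
gripper_force: 45.0
1 rows x [-0.024  0.056 -0.246] [-0.06  0.02  0.15] | tot [-0.02  0.06 -0.25] [-0.1  0.   0.1]
```

```bash
python3 -m creep '[[10,0,0.04,-0.1,0,0,0],[10,0,0.02,-0.08,0,0,0],[10,0,0,-0.06,0,0,0],[10,0,0,0,0,0,0]]'
python3 -m creep '[[10,0,0,-0.04,0,0,0],[10,0,0,0,0,0,0]]'
python3 -m creep '[[46,0,0,0,0,0,0],[46,0,0,0,0,0,0],[46,0,0,0,0,0,0],[46,0,0,0,0,0,0],[46,0,0,0,0,0,0]]'
python3 - <<'E'
from plan import *
from plant import r
s=r.get_state();c=cur(s); print(s["joints"].round(1))
show(c,Ga(bay("float",.052),E(TY),14),Ga(bay("float",.052),E(TY),14,.15),down(.52,.1,.36,-60),Ga(GR["plate"],BT,14,.12),Ga(GR["plate"],BT,14))
E
```

```text
time_s: 23.67
tcp_pos: [0.5242, 0.386, 0.0374]
eef_rot: [-180.0, 14.0, 1.6]
contact_force: [-0.8, -0.2, -1.5]
gripper_width: 0.0236
gripper_force: 45.0
time_s: 23.83
tcp_pos: [0.5242, 0.3859, 0.0373]
eef_rot: [-180.0, 14.0, 1.6]
contact_force: [-1.7, -1.1, 5.2]
gripper_width: 0.0235
gripper_force: 45.0
time_s: 24.25
tcp_pos: [0.5242, 0.3858, 0.036]
eef_rot: [-180.0, 14.0, 1.6]
contact_force: [0.3, 0.2, -0.3]
gripper_width: 0.0453
gripper_force: 0.0
[ 47.2  34.5   0.2 -10.9 -65.9  49.7]
1 rows x [-0.019  0.007  0.061] [-0.01 -0.02  0.15] | tot [-0.02  0.01  0.06] [-0.  -0.   0.1]
6 rows x [0. 0. 1.] [0. 0. 0.] | tot [0. 0. 6.] [0. 0. 0.]
12 rows x [-0.012 -0.953  0.575] [-0.6  -1.07 -5.12] | tot [ -0.15 -11.44   6.9 ] [ -7.2 -12.8 -61.4]
17 rows x [-0.198 -0.843 -0.314] [ 2.73 -1.3  -6.16] | tot [ -3.37 -14.33  -5.33] [  46.3  -22.1 -104.7]
5 rows x [ 0.474  0.075 -0.831] [0. 0. 0.] | tot [ 2.37  0.38 -4.16] [0. 0. 0.]
```

```bash
python3 -m creep '[[46,0,0,0.5,0,0,0],[46,0,0,1,0,0,0],[46,0,0,1,0,0,0],[46,0,0,1,0,0,0],[60,0,0,1,0,0,0],[87,0,0,1,0,0,0],[87,0,0,0.5,0,0,0]]'
python3 -m creep '[[87,0,-0.95,0.57,-0.6,-1.07,-5.12],[87,0,-0.95,0.57,-0.6,-1.07,-5.12],[87,0,-0.95,0.57,-0.6,-1.07,-5.12],[87,0,-0.95,0.57,-0.6,-1.07,-5.12],[87,0,-0.95,0.57,-0.6,-1.07,-5.12],[87,0,-0.95,0.57,-0.6,-1.07,-5.12],[87,0,-0.95,0.57,-0.6,-1.07,-5.12],[87,0,-0.95,0.57,-0.6,-1.07,-5.12]]'
python3 -m creep '[[87,0,-0.95,0.57,-0.6,-1.07,-5.12],[87,0,-0.95,0.57,-0.6,-1.07,-5.12],[87,0,-0.95,0.57,-0.6,-1.07,-5.12],[87,0,-0.95,0.57,-0.6,-1.07,-5.12],[87,0,0,0,0,0,0]]'
python3 - <<'E'
from plan import *
from plant import *
s=r.get_state();c=cur(s); print(s["joints"].round(1))
show(c,Ga(GR["plate"],BT,14,.12),Ga(GR["plate"],BT,14))
t=capture("top"); d=outline_of(t,"float"); F=[bay("float",0)+E(TY).apply([x,y,.008]) for x in(-.08,.08) for y in(-.0375,.0375)]
print(proj("top",np.array(F)).round(1).tolist())
for k in d[:2]: print(k["conf"],k["bbox"],np.round(cv2.boxPoints(cv2.minAreaRect(np.argwhere(k["region"])[:,::-1].astype(np.float32))),1).tolist())
f=t["frame"].astype(int); m=((f.max(2)-f.min(2))<45)&(f.min(2)>70); m[:,:104]=0;m[:165]=0;m[222:]=0;m[:,142:]=0
a=np.argwhere(m); print(m.sum(),a.min(0),a.max(0),a.mean(0))
from kin import *
M=model();q=s["joints"]
for o in(.12,.0): q,e=ik(M,Ga(GR["plate"],BT,14,o),q); print(q.round(1),round(e,4))
E
```

```text
time_s: 24.83
tcp_pos: [0.5253, 0.3863, 0.1909]
eef_rot: [-179.8, 13.8, 1.6]
contact_force: [-0.0, 1.1, 0.1]
gripper_width: 0.0604
gripper_force: 0.0
time_s: 25.5
tcp_pos: [0.5238, 0.1944, 0.3014]
eef_rot: [178.3, 4.5, -40.0]
contact_force: [-0.4, -0.2, 0.7]
gripper_width: 0.0869
gripper_force: 0.0
time_s: 25.92
tcp_pos: [0.5243, 0.0978, 0.3615]
eef_rot: [-179.6, -0.2, -60.6]
contact_force: [0.1, 0.4, 1.1]
gripper_width: 0.0869
gripper_force: 0.0
[ 31.8   3.3  -4.1   0.2 -82.1  -2.4]
17 rows x [-0.208 -0.838 -0.317] [ 2.73 -1.29 -6.12] | tot [ -3.54 -14.24  -5.39] [  46.5  -22.  -104. ]
5 rows x [ 0.474  0.075 -0.831] [0. 0. 0.] | tot [ 2.37  0.38 -4.16] [0. 0. 0.]
[[134.2, 222.4], [108.3, 223.4], [134.5, 168.6], [109.1, 169.5]]
0.63 [109.6, 185.0, 136.4, 224.2] [[109.0, 186.0], [135.0, 186.0], [135.0, 221.0], [109.0, 221.0]]
0.5 [313.7, 145.2, 424.3, 231.7] [[309.20001220703125, 160.39999389648438], [421.6000061035156, 142.3000030517578], [433.1000061035156, 213.6999969482422], [320.70001220703125, 231.8000030517578]]
667 [182 108] [221 135] [205.5922039  124.82758621]
[-36.7  -5.7 -27.4 -45.5 -44.2 -17.5] 0.0
[-35.2   7.2 -28.  -58.2 -34.7  -2. ] 0.0
```

```bash
python3 -m creep '[[87,-0.21,-0.84,-0.2,2.73,-1.29,-6.12],[87,-0.21,-0.84,-0.2,2.73,-1.29,-6.12],[87,-0.21,-0.84,-0.2,2.73,-1.29,-6.12],[87,-0.21,-0.84,-0.2,2.73,-1.29,-6.12],[87,-0.21,-0.84,-0.2,2.73,-1.29,-6.12],[87,-0.21,-0.84,-0.2,2.73,-1.29,-6.12],[87,-0.21,-0.84,-0.2,2.73,-1.29,-6.12],[87,-0.21,-0.84,-0.3,2.73,-1.29,-6.12]]'
python3 -m creep '[[87,-0.21,-0.84,-0.3,2.73,-1.29,-6.12],[87,-0.21,-0.84,-0.4,2.73,-1.29,-6.12],[87,-0.21,-0.84,-0.4,2.73,-1.29,-6.12],[87,-0.21,-0.84,-0.4,2.73,-1.29,-6.12],[87,-0.21,-0.84,-0.4,2.73,-1.29,-6.12],[87,-0.21,-0.84,-0.45,2.73,-1.29,-6.12],[87,-0.21,-0.84,-0.5,2.73,-1.29,-6.12],[87,-0.21,-0.84,-0.5,2.73,-1.29,-6.12]]'
python3 -m creep '[[87,-0.21,-0.84,-0.4,2.73,-1.29,-6.12],[87,0,0,0,0,0,0],[87,0,0,0,0,0,0]]'
python3 - <<'E'
from plan import *
from plant import *
s=r.get_state();c=cur(s); print(s["joints"].round(1))
show(c,Ga(GR["plate"],BT,14,.12),Ga(GR["plate"],BT,14))
E
```

```text
time_s: 26.68
tcp_pos: [0.482, -0.0675, 0.3143]
eef_rot: [-167.6, 20.2, -107.9]
contact_force: [0.8, -1.3, -0.5]
gripper_width: 0.087
gripper_force: 0.0
time_s: 27.35
tcp_pos: [0.4399, -0.2357, 0.23]
eef_rot: [-177.0, 42.3, -162.5]
contact_force: [0.6, -0.8, -0.8]
gripper_width: 0.087
gripper_force: 0.0
time_s: 27.6
tcp_pos: [0.4341, -0.2567, 0.2194]
eef_rot: [179.8, 44.0, -170.7]
contact_force: [-0.7, -0.5, -0.3]
gripper_width: 0.0871
gripper_force: 0.0
[-37.4  -5.  -27.6 -46.4 -44.4 -15.7]
1 rows x [ 0.067 -0.066  0.292] [-0.12 -0.07 -0.45] | tot [ 0.07 -0.07  0.29] [-0.1 -0.1 -0.5]
5 rows x [ 0.474  0.075 -0.831] [0. 0. 0.] | tot [ 2.37  0.38 -4.16] [0. 0. 0.]
```

```bash
python3 -m creep '[[87,0.55,0.07,-0.87,0,0,-0.4],[87,0.55,0.07,-0.87,0,0,0],[87,0.55,0.07,-0.87,0,0,0],[87,0.39,0.05,-0.62,0,0,0],[87,0.25,0.03,-0.4,0,0,0],[87,0.15,0.02,-0.24,0,0,0],[87,0,0,0,0,0,0]]'
python3 -m creep '[[10,0,0,0,0,0,0],[10,0,0,0,0,0,0],[10,0,0,0,0,0,0],[10,0,0,0,0,0,0],[10,0,0,0,0,0,0],[10,0,0,0,0,0,0],[10,0,0,0,0,0,0],[10,0,0,0,0,0,0]]' 60
python3 -m creep '[[10,0,0,0,0,0,0],[10,0,0,0,0,0,0],[10,0,0,0,0,0,0],[10,0,0,0,0,0,0],[10,0,0,0,0,0,0],[10,0,0,0,0,0,0]]'
python3 - <<'E'
from plan import *
from plant import *
s=r.get_state();c=cur(s); print(s["joints"].round(1),s["moment"])
show(c,Ga(GR["plate"],BT,14))
E
```

```text
time_s: 28.18
tcp_pos: [0.4968, -0.247, 0.1231]
eef_rot: [179.9, 44.0, -170.7]
contact_force: [-0.6, 0.5, -0.1]
gripper_width: 0.0871
gripper_force: 0.0
time_s: 28.85
tcp_pos: [0.4959, -0.2486, 0.1244]
eef_rot: [180.0, 44.1, -170.9]
contact_force: [0.2, -0.8, -0.2]
gripper_width: 0.0393
gripper_force: 0.0
time_s: 29.35
tcp_pos: [0.4959, -0.2485, 0.1242]
eef_rot: [180.0, 44.1, -170.9]
contact_force: [-0.5, -0.3, 0.1]
gripper_width: 0.0238
gripper_force: 60.0
[-35.2   7.1 -28.  -58.2 -34.9  -2.1] [-0.44600964  2.24068635 -0.18257347]
1 rows x [-0.033 -0.016 -0.053] [-0.02  0.07 -0.11] | tot [-0.03 -0.02 -0.05] [-0.   0.1 -0.1]
```

Gripped cleanly; lift along the normal, then head for the scanner.

```bash
python3 -m creep '[[10,-0.12,-0.02,0.2,0,0,0],[10,-0.24,-0.04,0.4,0,0,0],[10,-0.45,-0.07,0.8,0,0,0],[10,-0.45,-0.07,0.8,0,0,0],[10,-0.45,-0.07,0.9,0,0,0],[10,-0.45,-0.07,0.9,0,0,0],[10,0,0,0.5,0,0,0],[10,0,0,0,0,0,0]]'
python3 - <<'E'
from plan import *
from plant import *
s=r.get_state();c=cur(s); print(s["joints"].round(1),s["moment"])
vg=VP+V.apply([0,0,.052])
show(c,(np.array([.58,-.2,.36]),c[1]),Ga(vg,VT,14,.15),Ga(vg,VT,14,0))
from kin import *
M=model();q=s["joints"]
for P in((np.array([.58,-.2,.36]),c[1]),Ga(vg,VT,14,.15)): q,e=ik(M,P,q); print(q.round(1),round(e,4))
E
```

```text
time_s: 30.02
tcp_pos: [0.4415, -0.2573, 0.2394]
eef_rot: [-179.8, 44.2, -170.7]
contact_force: [0.4, -0.3, -4.9]
gripper_width: 0.0236
gripper_force: 60.0
[-35.6  -6.5 -26.7 -44.3 -44.4 -19.7] [-0.568304    3.39024476 -0.01344935]
6 rows x [0.923 0.382 0.804] [0. 0. 0.] | tot [5.54 2.29 4.82] [0. 0. 0.]
13 rows x [ 0.168  0.601 -0.181] [-3.84 -1.1   5.45] | tot [ 2.18  7.81 -2.35] [-49.9 -14.3  70.9]
5 rows x [ 0.767  0.082 -0.919] [0. 0. 0.] | tot [ 3.83  0.41 -4.6 ] [0. 0. 0.]
[-10.7  -7.7 -19.2 -22.3 -38.2 -57.5] 0.0
[  7.9  -2.5 -20.7 -23.6 -33.8  18.6] 0.0
```

```bash
python3 -m creep '[[10,0.5,0.2,0.6,0,0,0],[10,0.92,0.38,0.95,0,0,0],[10,0.92,0.38,0.95,0,0,0],[10,0.92,0.38,0.95,0,0,0],[10,0.92,0.38,0.95,0,0,0],[10,0.92,0.38,0.95,0,0,0],[10,0.44,0.19,0.6,0,0,0],[10,0.17,0.6,-0.1,-3.84,-1.1,5.45]]'
python3 -m creep '[[10,0.17,0.6,-0.1,-3.84,-1.1,5.45],[10,0.17,0.6,-0.1,-3.84,-1.1,5.45],[10,0.17,0.6,-0.2,-3.84,-1.1,5.45],[10,0.17,0.6,-0.2,-3.84,-1.1,5.45],[10,0.17,0.6,-0.3,-3.84,-1.1,5.45],[10,0.17,0.6,-0.3,-3.84,-1.1,5.45],[10,0.17,0.6,-0.4,-3.84,-1.1,5.45],[10,0.17,0.6,-0.4,-3.84,-1.1,5.45]]'
python3 -m creep '[[10,0.17,0.6,-0.4,-3.84,-1.1,5.45],[10,0.17,0.6,-0.4,-3.84,-1.1,5.45],[10,0.17,0.6,-0.4,-3.84,-1.1,5.45],[10,0.17,0.6,-0.4,-3.84,-1.1,5.45],[10,0,0,0,0,0,0],[10,0,0,0,0,0,0]]'
python3 - <<'E'
from plan import *
from plant import *
s=r.get_state();c=cur(s); print(s["joints"].round(1),s["moment"])
vg=VP+V.apply([0,0,.052])
show(c,Ga(vg,VT,14,.15),Ga(vg,VT,14,0))
A=c[1]*FX.inv()*R.from_euler("y",-14,degrees=True); g=c[0]+c[1].apply([0,0,-.019])
F=np.array([g+A.apply([x,y,-.052+z]) for x in(-.08,.08) for y in(-.06,.06) for z in (0,.008)])
for n in CAM:
    t=capture(n); q=proj(n,F); print(n,"pred blade bbox",q.min(0).round(1),q.max(0).round(1)); cv2.imwrite(f"pics/p_{n}.png",t["frame"][:,:,::-1])
    for k in outline_of(t,"plate")[:2]:
        print(k["conf"],k["bbox"])
    h=proj(n,np.vstack([g+A.apply([x,y,z]) for x in(-.055,.055) for y in(-.012,.012) for z in(-.012,.012)])); print("pred bar",h.min(0).round(1),h.max(0).round(1))
    m=cv2.inRange(cv2.cvtColor(t["frame"],cv2.COLOR_RGB2HSV),(105,110,50),(126,255,255)); a=np.argwhere(m); a=a[(a[:,1]>140)&(a[:,1]<320)&(a[:,0]>70)]; print("blue",a.min(0)[::-1],a.max(0)[::-1])
E
```

```text
time_s: 30.68
tcp_pos: [0.587, -0.184, 0.3848]
eef_rot: [-174.5, 44.3, -161.6]
contact_force: [0.3, 0.0, -4.2]
gripper_width: 0.0236
gripper_force: 60.0
time_s: 31.35
tcp_pos: [0.6175, -0.0634, 0.3292]
eef_rot: [-143.1, 26.0, -97.9]
contact_force: [0.6, -0.1, -5.8]
gripper_width: 0.0239
gripper_force: 60.0
time_s: 31.85
tcp_pos: [0.6343, -0.0037, 0.2891]
eef_rot: [-139.6, 10.8, -75.0]
contact_force: [-0.2, -0.7, -4.6]
gripper_width: 0.0235
gripper_force: 60.0
[  8.   -1.9 -21.4 -23.9 -32.9  18.8] [-1.51463982  3.0549202  -0.01909486]
1 rows x [ 0.01  -0.043  0.485] [ 0.   -0.5   0.14] | tot [ 0.01 -0.04  0.49] [ 0.  -0.5  0.1]
5 rows x [ 0.767  0.082 -0.919] [0. 0. 0.] | tot [ 3.83  0.41 -4.6 ] [0. 0. 0.]
scene pred blade bbox [158.  164.1] [247.6 188.3]
0.72 [162.0, 150.0, 238.6, 186.8]
pred bar [183.4 143.8] [235.5 166.4]
blue [184 146] [234 178]
top pred blade bbox [220.4  98.2] [291.8 154.5]
0.44 [86.2, 159.5, 191.1, 229.6]
pred bar [234.2 125.5] [284.7 144.6]
blue [236 126] [250 142]
```

```bash
python3 -m creep '[[10,0.4,0.04,-0.43,0,-0.25,0.07],[10,0.77,0.07,-0.82,0,-0.25,0.07],[10,0.77,0.07,-0.82,0,0,0],[10,0.77,0.07,-0.82,0,0,0],[10,0.55,0.06,-0.6,0,0,0],[10,0.3,0.03,-0.33,0,0,0],[10,0.16,0.02,-0.17,0,0,0],[10,0.1,0.01,-0.1,0,0,0]]'
python3 -m creep '[[10,0,0,0,0,0,0],[10,0,0,0,0,0,0]]'
python3 - <<'E'
from plan import *
from plant import *
s=r.get_state();c=cur(s); vg=VP+V.apply([0,0,.052])
show(c,Ga(vg,VT,14,0))
A=c[1]*FX.inv()*R.from_euler("y",-14,degrees=True); g=c[0]+c[1].apply([0,0,-.019])
n="scene";t=capture(n); f=t["frame"][:,:,::-1].copy(); cv2.imwrite("pics/y_scene.png",f)
h=proj(n,np.vstack([g+A.apply([x,y,z]) for x in(-.055,.055) for y in(-.012,.012) for z in(-.012,.012)])); print("pred bar",h.min(0).round(1),h.max(0).round(1))
m=cv2.inRange(cv2.cvtColor(t["frame"],cv2.COLOR_RGB2HSV),(105,110,50),(126,255,255)); a=np.argwhere(m); a=a[(a[:,1]>140)&(a[:,1]<320)&(a[:,0]>70)]; print("blue",a.min(0)[::-1],a.max(0)[::-1])
# upper blade edge (near camera): predicted line vs strongest vertical gradient
P=proj(n,np.array([g+A.apply([x,y,-.052]) for y in(-.06,.06) for x in(-.08,.08)])); print("bottom corners",P.round(1).tolist(),[V.inv().apply(g+A.apply([0,0,-.052])-VP).round(4)])
gr=cv2.cvtColor(f,cv2.COLOR_BGR2GRAY)
for u in(165,175,185,195,205): print(u,gr[205:245,u].tolist())
E
```

```text
time_s: 32.72
tcp_pos: [0.7313, 0.0041, 0.1903]
eef_rot: [-138.8, 10.6, -74.8]
contact_force: [-0.6, -0.5, -4.6]
gripper_width: 0.0234
gripper_force: 60.0
time_s: 32.88
tcp_pos: [0.7311, 0.0044, 0.192]
eef_rot: [-138.7, 10.5, -74.8]
contact_force: [1.0, 0.5, -5.4]
gripper_width: 0.0235
gripper_force: 60.0
1 rows x [-0.024  0.043 -0.227] [0.03 0.46 0.05] | tot [-0.02  0.04 -0.23] [0.  0.5 0.1]
pred bar [165.4 204.2] [217.6 228. ]
blue [165 205] [215 241]
bottom corners [[229.3, 247.8], [167.8, 229.2], [206.8, 251.3], [139.0, 230.2]] [array([ 0.0043, -0.0012,  0.004 ])]
165 [96, 95, 94, 92, 95, 94, 96, 97, 96, 96, 95, 94, 94, 94, 93, 159, 161, 131, 100, 156, 157, 130, 89, 79, 76, 78, 75, 73, 74, 79, 80, 81, 83, 127, 160, 165, 167, 166, 166, 187]
175 [89, 66, 62, 61, 64, 64, 63, 64, 63, 62, 63, 61, 59, 58, 59, 59, 58, 58, 57, 58, 57, 58, 72, 75, 68, 59, 56, 56, 69, 74, 72, 73, 79, 80, 79, 82, 105, 155, 165, 166]
185 [116, 117, 116, 117, 117, 117, 116, 116, 116, 117, 116, 117, 116, 116, 115, 116, 117, 116, 115, 117, 103, 96, 123, 161, 166, 159, 99, 58, 54, 54, 59, 70, 74, 74, 75, 78, 80, 80, 80, 107]
195 [48, 48, 46, 48, 46, 48, 53, 59, 61, 61, 61, 63, 62, 61, 61, 63, 61, 60, 54, 49, 124, 164, 170, 171, 170, 169, 169, 169, 159, 100, 57, 54, 55, 70, 73, 73, 74, 75, 78, 79]
205 [169, 168, 169, 168, 169, 171, 172, 171, 162, 94, 59, 60, 73, 75, 66, 60, 72, 76, 64, 62, 61, 59, 61, 60, 60, 61, 63, 72, 81, 83, 82, 82, 82, 83, 83, 83, 79, 77, 74, 74]
```

```bash
python3 -m creep '[[10,0,0.02,-0.1,0,0.2,0],[10,-0.02,0.02,-0.1,0,0.2,0],[10,0,0,0,0,0,0],[10,0,0,0,0,0,0],[10,0,0,0,0,0,0],[10,0,0,0,0,0,0],[10,0,0,0,0,0,0],[10,0,0,0,0,0,0]]'
python3 -m creep '[[10,0,0,0,0,0,0],[10,0,0,0,0,0,0],[10,0,0,0,0,0,0],[10,0,0,0,0,0,0],[10,0,0,0,0,0,0],[10,0,0,0,0,0,0],[10,0,0,0,0,0,0],[10,0,0,0,0,0,0]]'
python3 -m creep '[[10,0,0,0,0,0,0],[10,0,0,0,0,0,0],[10,0,0,0,0,0,0],[10,0,0,0,0,0,0],[10,0,0,0,0,0,0],[10,0,0,0,0,0,0],[10,0,0,0,0,0,0],[10,0,0,0,0,0,0]]'
python3 - <<'E'
from plan import *
from plant import *
s=r.get_state();c=cur(s); vg=VP+V.apply([0,0,.052])
show(c,Ga(vg,VT,14,0),Ga(vg,VT,14,.15),Ga(bay("plate",.052+.14),E(TY),14),Ga(bay("plate",.052),E(TY),14))
E
```

```text
time_s: 33.6
tcp_pos: [0.7307, 0.0055, 0.1857]
eef_rot: [-139.2, 10.7, -74.8]
contact_force: [-0.1, 0.3, -5.2]
gripper_width: 0.0238
gripper_force: 60.0
time_s: 34.27
tcp_pos: [0.7306, 0.0056, 0.1857]
eef_rot: [-139.2, 10.7, -74.8]
contact_force: [-0.4, -0.0, -4.8]
gripper_width: 0.0237
gripper_force: 60.0
time_s: 34.93
tcp_pos: [0.7306, 0.0055, 0.1857]
eef_rot: [-139.2, 10.7, -74.8]
contact_force: [-0.0, 0.4, -4.9]
gripper_width: 0.0235
gripper_force: 60.0
1 rows x [-0.007 -0.003  0.025] [ 0.03 -0.02  0.05] | tot [-0.01 -0.    0.02] [ 0. -0.  0.]
5 rows x [-0.767 -0.082  0.919] [0. 0. 0.] | tot [-3.83 -0.41  4.6 ] [0. 0. 0.]
14 rows x [-0.306  0.766 -0.353] [-2.36  2.06  5.84] | tot [-4.29 10.73 -4.95] [-33.   28.8  81.8]
6 rows x [ 0.     0.    -0.933] [0. 0. 0.] | tot [ 0.   0.  -5.6] [0. 0. 0.]
```

```bash
python3 -m creep '[[10,-0.4,-0.04,0.47,0,0,0],[10,-0.77,-0.08,0.92,0,0,0],[10,-0.77,-0.08,0.92,0,0,0],[10,-0.77,-0.08,0.92,0,0,0],[10,-0.77,-0.08,0.92,0,0,0],[10,-0.37,-0.04,0.45,0,0,0],[10,-0.3,0.77,-0.35,-2.36,2.06,5.84],[10,-0.3,0.77,-0.35,-2.36,2.06,5.84]]'
python3 -m creep '[[10,-0.3,0.77,-0.35,-2.36,2.06,5.84],[10,-0.3,0.77,-0.35,-2.36,2.06,5.84],[10,-0.3,0.77,-0.35,-2.36,2.06,5.84],[10,-0.3,0.77,-0.35,-2.36,2.06,5.84],[10,-0.3,0.77,-0.35,-2.36,2.06,5.84],[10,-0.3,0.77,-0.35,-2.36,2.06,5.84],[10,-0.3,0.77,-0.35,-2.36,2.06,5.84],[10,-0.3,0.77,-0.35,-2.36,2.06,5.84]]'
python3 -m creep '[[10,-0.3,0.77,-0.35,-2.36,2.06,5.84],[10,-0.3,0.77,-0.35,-2.36,2.06,5.84],[10,-0.3,0.77,-0.35,-2.36,2.06,5.84],[10,-0.3,0.77,-0.35,-2.36,2.06,5.84],[10,0,0,0,0,0,0],[10,0,0,0,0,0,0]]'
python3 - <<'E'
from plan import *
from plant import *
show(cur(r.get_state()),Ga(bay("plate",.052+.03),E(TY),14),Ga(bay("plate",.052),E(TY),14))
E
```

```text
time_s: 35.6
tcp_pos: [0.6182, 0.034, 0.2859]
eef_rot: [-144.6, 7.6, -63.8]
contact_force: [-0.7, 0.1, -5.8]
gripper_width: 0.0235
gripper_force: 60.0
time_s: 36.27
tcp_pos: [0.5598, 0.189, 0.2136]
eef_rot: [-169.4, 7.3, -19.6]
contact_force: [1.0, 0.1, -4.4]
gripper_width: 0.0235
gripper_force: 60.0
time_s: 36.77
tcp_pos: [0.5293, 0.2674, 0.1763]
eef_rot: [179.9, 14.0, 1.8]
contact_force: [-0.0, -0.2, -4.4]
gripper_width: 0.0237
gripper_force: 60.0
5 rows x [-0.015 -0.031 -0.87 ] [ 0.01  0.   -0.01] | tot [-0.08 -0.16 -4.35] [ 0.1  0.  -0.1]
2 rows x [ 0.   0.  -0.6] [0. 0. 0.] | tot [ 0.   0.  -1.2] [0. 0. 0.]
```

```bash
python3 -m creep '[[10,-0.02,-0.02,-0.87,0,0,0],[10,-0.02,-0.02,-0.87,0,0,0],[10,-0.02,-0.02,-0.87,0,0,0],[10,-0.02,-0.02,-0.87,0,0,0],[10,0,0,-0.8,0,0,0],[10,0,0,-0.2,0,0,0],[10,0,0,0,0,0,0],[10,0,0,0,0,0,0]]'
python3 - <<'E'
from plan import *
from plant import *
show(cur(r.get_state()),Ga(bay("plate",.052),E(TY),14))
E
```

```text
time_s: 37.43
tcp_pos: [0.5285, 0.263, 0.0674]
eef_rot: [-180.0, 13.8, 1.6]
contact_force: [0.3, -0.7, -4.2]
gripper_width: 0.0235
gripper_force: 60.0
2 rows x [-0.023  0.01  -0.597] [-0.    0.08  0.06] | tot [-0.05  0.02 -1.19] [-0.   0.2  0.1]
```

```bash
python3 -m creep '[[10,-0.02,0.01,-0.4,0,0.2,0.1],[10,-0.02,0.01,-0.35,0,0,0],[10,0,0,-0.2,0,0,0],[10,0,0,-0.1,0,0,0],[10,0,0,-0.05,0,0,0],[10,0,0,0,0,0,0]]'
python3 -m creep '[[10,0,0,-0.06,0,0,0],[10,0,0,0,0,0,0]]'
python3 - <<'E'
from plan import *
from plant import *
show(cur(r.get_state()),Ga(bay("plate",.052),E(TY),14))
E
```

```text
time_s: 37.93
tcp_pos: [0.5263, 0.2635, 0.0384]
eef_rot: [179.9, 14.2, 1.7]
contact_force: [-0.3, -0.4, -5.5]
gripper_width: 0.0239
gripper_force: 60.0
time_s: 38.1
tcp_pos: [0.5267, 0.2638, 0.0375]
eef_rot: [180.0, 14.1, 1.7]
contact_force: [-0.4, -0.7, -5.0]
gripper_width: 0.0237
gripper_force: 60.0
1 rows x [ 0.026 -0.012  0.001] [ 0.02 -0.1  -0.04] | tot [ 0.03 -0.01  0.  ] [ 0.  -0.1 -0. ]
```

```bash
python3 -m creep '[[10,0,0,-0.04,0,0,0],[10,0,0,-0.04,0,0,0],[10,0,0,0,0,0,0]]'
python3 -m creep '[[10,0,0,-0.04,0,0,0],[10,0,0,0,0,0,0]]'
```

```text
time_s: 38.35
tcp_pos: [0.5267, 0.2638, 0.0374]
eef_rot: [180.0, 14.1, 1.8]
contact_force: [-3.7, -0.3, 10.1]
gripper_width: 0.0236
gripper_force: 60.0
time_s: 38.52
tcp_pos: [0.5267, 0.2638, 0.0374]
eef_rot: [180.0, 14.1, 1.8]
contact_force: [-6.4, -1.2, 17.3]
gripper_width: 0.0235
gripper_force: 60.0
```

Seated. Release, then lift and retreat.

```bash
python3 -m creep '[[10,0,0,0.1,0,0,0],[46,0,0,0,0,0,0],[46,0,0,0,0,0,0],[46,0,0,0,0,0,0],[46,0,0,0,0,0,0],[46,0,0,0,0,0,0],[46,0,0,0,0,0,0]]'
python3 -m creep '[[46,0,0,0.5,0,0,0],[46,0,0,1,0,0,0],[46,0,0,1,0,0,0],[46,0,0,1,0,0,0],[46,0,0,1,0,0,0],[46,-0.5,-0.8,1,0,0,0],[46,-0.5,-1,0.8,0,0,0],[46,-0.5,-1,0.5,0,0,0]]'
python3 -m creep '[[46,-0.5,-1,0.5,0,0,-4],[46,-0.5,-1,0.5,0,0,-4],[46,-0.5,-1,0.5,0,0,-4],[46,-0.5,-1,0.3,0,0,-4],[46,-0.3,-1,0,0,0,-4],[46,0,-1,0,0,0,-4],[46,0,-1,0,0,0,-4],[46,0,0,0,0,0,0]]'
python3 - <<'E'
from plan import *
from plant import *
T=capture("top");f=T["frame"]; cv2.imwrite("pics/end.png",f[:,:,::-1])
for nm,w in(("float",.0375),("plate",.06)):
    F=[bay(nm,0)+E(TY).apply([x,y,.008]) for x in(-.08,.08) for y in(-w,w)]; print(nm,"pred",proj("top",np.array(F)).round(1).tolist())
    m=np.zeros(f.shape[:2],bool)
    hsv=cv2.cvtColor(f,cv2.COLOR_RGB2HSV); g=(hsv[:,:,1]<80); 
    x0,x1=(106,138) if nm=="float" else (141,187); m[163:228,x0:x1]=g[163:228,x0:x1]
    k,l,st,ce=cv2.connectedComponentsWithStats(m.astype(np.uint8)); i=1+np.argmax(st[1:,4]); print(st[i]); q=cv2.minAreaRect(np.argwhere(l==i)[:,::-1].astype(np.float32)); print(np.round(cv2.boxPoints(q),1).tolist())
for t in("float","plate","mould","tin","brush","scoop","mallet","scraper"): print(t,[(d["bbox"],round(d["conf"],2)) for d in search_frame(T,t)[:1]])
E
```

```text
time_s: 39.1
tcp_pos: [0.5264, 0.2635, 0.0365]
eef_rot: [179.9, 14.2, 1.7]
contact_force: [0.2, 0.5, -0.8]
gripper_width: 0.0458
gripper_force: 0.0
time_s: 39.77
tcp_pos: [0.4892, 0.1932, 0.2098]
eef_rot: [-180.0, 14.0, 1.8]
contact_force: [1.0, 0.0, -0.1]
gripper_width: 0.0463
gripper_force: 0.0
time_s: 40.43
tcp_pos: [0.4308, 0.0152, 0.2532]
eef_rot: [180.0, 14.0, -26.7]
contact_force: [-0.9, -0.1, -0.2]
gripper_width: 0.046
gripper_force: 0.0
float pred [[134.2, 222.4], [108.3, 223.4], [134.5, 168.6], [109.1, 169.5]]
[ 106  163   32   65 1965]
[[106.0, 163.0], [137.0, 163.0], [137.0, 227.0], [106.0, 227.0]]
plate pred [[184.1, 220.6], [142.8, 222.1], [183.4, 167.0], [142.9, 168.3]]
[ 141  163   46   65 2413]
[[141.0, 163.0], [186.0, 163.0], [186.0, 227.0], [141.0, 227.0]]
float []
plate []
mould [([280.2, 189.7, 295.6, 221.7], 0.64)]
tin [([215.9, 229.4, 248.5, 263.0], 0.75)]
brush [([98.0, 119.5, 168.0, 139.0], 0.87)]
scoop [([336.6, 112.4, 406.7, 139.4], 0.61)]
mallet []
scraper []
```

```bash
python3 -m creep '[[46,0,0,1,0,0,-4],[46,0,0,1,0,0,-4],[46,0,-0.5,1,0,0,-4],[46,0,-1,0,0,0,-4],[46,0,-1,0,0,0,-4],[46,0,-1,0,0,0,-4],[46,0,-1,0,0,0,-4],[46,0,-1,0,0,0,-4]]'
python3 -m creep '[[46,0,-1,0,0,0,-4],[46,0,-1,0,0,0,-4],[46,0,-1,0,0,0,-4],[46,0,-1,0,0,0,-4],[46,0,0,0,0,0,0]]'
python3 - <<'E'
from plan import *
from plant import *
for n in("scene","top"):
  T=capture(n);f=T["frame"]; cv2.imwrite(f"pics/end_{n}.png",f[:,:,::-1]); hsv=cv2.cvtColor(f,cv2.COLOR_RGB2HSV)
  red=((hsv[:,:,0]<6)|(hsv[:,:,0]>172))&(hsv[:,:,1]>110)
  for nm,w in(("float",.0375),("plate",.06)):
    F=np.array([bay(nm,0)+E(TY).apply([x,y,.008]) for x in(-.08,.08) for y in(-w,w)]); q=proj(n,F)
    I=cv2.fillConvexPoly(np.zeros(f.shape[:2],np.uint8),cv2.convexHull(np.int32(proj(n,np.array([bay(nm,0)+E(TY).apply([x,y,.008]) for x in(-.09,.09) for y in(-w-.01,w+.01)])))),1)>0
    m=(I&~red).astype(np.uint8); k,l,st,ce=cv2.connectedComponentsWithStats(m); i=1+np.argmax(st[1:,4])
    print(n,nm,"pred c",q.mean(0).round(1),cv2.minAreaRect(q.astype(np.float32)),"\n  meas",ce[i].round(1),cv2.minAreaRect(np.argwhere(l==i)[:,::-1].astype(np.float32)),st[i,4],I.sum())
    print([(d["bbox"],round(d["conf"],2)) for d in search_frame(T,nm)[:1]], "mean col", f[l==i].mean(0).round())
s=r.get_state(); print(s["tcp_pos"],s["contact_force"])
E
```

```text
time_s: 41.55
tcp_pos: [0.4314, -0.1197, 0.3267]
eef_rot: [180.0, 14.1, -58.4]
contact_force: [-0.2, 0.7, 0.4]
gripper_width: 0.0457
gripper_force: 0.0
time_s: 41.97
tcp_pos: [0.4312, -0.2219, 0.3262]
eef_rot: [179.9, 14.1, -74.7]
contact_force: [0.2, 0.7, 0.3]
gripper_width: 0.0464
gripper_force: 0.0
scene float pred c [380.7 281.4] ((380.404541015625, 280.9398193359375), (34.8589973449707, 51.27529525756836), 20.576181411743164) 
  meas [381.9 280.4] ((382.1643981933594, 278.5616760253906), (35.11235046386719, 51.26403045654297), 20.556045532226562) 1636 2474
[([358.8, 250.4, 402.5, 307.6], 0.92)] mean col [177. 143. 124.]
scene plate pred c [331.9 264.1] ((331.025146484375, 263.28961181640625), (54.607276916503906, 49.614715576171875), 20.576221466064453) 
  meas [333.7 263.2] ((333.2057800292969, 262.0426025390625), (50.74843215942383, 50.88521957397461), 24.227745056152344) 2275 3222
[([299.9, 233.9, 364.8, 292.1], 0.93)] mean col [77. 77. 88.]
top float pred c [121.5 196. ] ((121.38639068603516, 195.99166870117188), (25.9094295501709, 54.908348083496094), 0.3352908790111542) 
  meas [121.8 194.4] ((121.5, 194.0), (56.0, 27.0), 90.0) 1536 2043
[([110.6, 166.4, 133.5, 221.9], 0.71)] mean col [184. 158. 139.]
top plate pred c [163.3 194.5] ((163.10137939453125, 194.5303955078125), (54.6123046875, 41.295860290527344), 89.25682067871094) 
  meas [163.2 194.2] ((163.00099182128906, 194.04441833496094), (53.675636291503906, 41.1453971862793), 88.72696685791016) 2191 2960
[([146.4, 164.3, 186.3, 221.2], 0.65)] mean col [ 94.  94. 105.]
[ 0.43160466 -0.21809865  0.32676779] [ 0.21921379 -0.02121637  0.73887637]
```

```bash
python3 -c "
from plant import *
print(close_job())"
```

```text
the job is handed in; nothing more can be done
None
```

The job is handed in: the float and then the strike-off plate were each held still at the scanner for over 1.5 s, laid flat in their own bays within about 6 mm of centre and released, though I had to set the float down in its bay once to regrip it before its scan; the hand-in gave back no verdict.

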